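# Tip a culture bottle onto its neck rest under the bench shelf

### The arm

A 7-joint arm with a two-finger parallel gripper is mounted at the origin on a cart in front of the work surface, level with it; the furniture and walls round the work are solid. World frame = base frame: x ahead of the robot, y to its left, z up, the work surface at z = 0. Lengths are in m, angles in degrees, forces in N, time in s.
With the tool pointing down it reaches from about 0.425 to 0.875 m from the base axis. Payload 4.7 kg.
Tool frame: the origin (TCP) lies at the very end of the fingers, on their centre line; the grasp point (between the pads) lies 19 mm behind it (env.grip_point_offset is the distance from the TCP to the grasp point, in m); z points along the fingers, y is the line along which they close (so a half turn about z gives the same grasp; the last joint's range is limited). The gripper opens to 87 mm and grips with 3 to 60 N. Pads are 19 mm wide; open, the fingers measure 117 mm over their backs; the gripper's body (75 mm by 190 mm) begins 51 mm behind the grasp point.
Start: joints at [-63.879, 18.392, -4.016, 83.108, 1.295, 78.541, -3.26], TCP at [0.278, 0.588, 0.223] pointing down, gripper open.
Joint ranges: [-163.93, 163.93], [-17.29, 119.83], [-79.2, 71.16], [3.27, 140.29], [-89.18, 269.18], [5.43, 117.66], [-154.24, 154.24]. Speed limits (degrees/s): [147.25, 147.25, 180, 180, 180, 180, 180].

### API

Orientations are given as [roll, pitch, yaw] about the fixed x, y, z axes, in that order (R = Rz(yaw) Ry(pitch) Rx(roll)).
In Python, from cell import env gives the robot as it stands.
- The arm moves only by the tool jog_arm, never from a script. Its argument "motion" is a list of rows, each an object of numbers: "x", "y", "z": the shift along the tool's x, y, z in cm; "ax", "ay", "az": the turn, a rotation vector about the tool's x, y, z in degrees. In form: [{"x": .., "y": .., "z": .., "ax": .., "ay": .., "az": ..}, ...]. A call has exactly 5 rows; each row shifts and turns the commanded pose from where the row before left it, along the tool's axes as they then stand; what a row does not reach is not made up. A row lasts 1/10 s, in which the tool goes at most 50 mm and 8.59 degrees, less where a joint would pass 70% of its speed; a pose out of reach is approached as far as the arm can. A call is refused whole if a number of a shift passes 5 or a number of a turn 8.59, either way. A call with a gripper value outside its range is refused whole. "claw" is the gripper command: -1 is shut, 1 is fully open, values between are in proportion, set as the call begins (left out, the last holds). The fingers move at their own pace and stop on an object; "squeeze" is the grip in N (left out, the last holds). Time passes only in rows, so rows that do not move let the fingers close, or fill a call up. It gives the time, the measured TCP pose, the force, the opening and the grip force at its end, in the units of the state.
- env.get_obs(): the state, without advancing time (a new reading comes with each control period).
- env.read_camera(name): name is "side" or "top"; returns the picture (480x640x3 uint8, red, green, blue); there is no depth.
- env.camera_params(name): a dict with "fx", "fy", "cx", "cy" (pixels), "extrinsics" (4x4, takes a point from world to camera coordinates). Camera axes: x right, y up, looking along -z (the intrinsics and any distortion apply to the point x, -y, -z); pixel columns grow to the right and rows downward; lengths in m; the calibration is good to about 2 mm. A picture is of the moment at which its call begins. camera_params takes no time and is no camera call.
- env.sign_off(): hands the job in; it is judged then, once.
The state is a dict: "time_s": time; "qpos": joint angles; "joint_velocities": joint speeds; "effort": joint torques, N m; "tool_pos": TCP position; "tool_rot": TCP orientation; "force": force on the tool from outside, world axes, zero at the start; "wrist_torque": the same for the moment, N m; "grip_width": finger opening in m; "grasp_force": force on a finger pad.
Only numpy, scipy, OpenCV 4.12 (cv2) and the standard library are available. Lean on these libraries where they do the work, as an engineer would, in place of code of your own. Each camera call takes 0.05 s, during which the arm holds its last target. There are 200 camera calls.

### The job

The capped culture bottle standing under the front edge of the bench shelf is to be stored lying down, parallel to the shelf's edge, with its neck raised in the grooved neck rest. Take the specimen cup that stands in its way out from under the shelf and set it upright on the open bench, then stand the neck rest flat under the shelf where the bottle's neck will come down, and only then push the bottle over by its neck, sideways and away from the jar, so that its neck lands in the groove. Tip the bottle without lifting it off the bench, never tip the cup over, and leave the jar, the timer and the petri dish where they are.

Things in the scene. Friction and masses are not known exactly. Their poses are not given: they have to be found in the camera images.
- riser: fixed white shelf: board on two posts at its back. Origin on the bench below the middle of the board's front edge; x level, from front edge to back; y along the edge; z up. Board x 0 to 110, y -230 to 230 mm, underside 330 mm up, 16 thick; posts 22 mm square at x 96, y -200 and 200 mm. An upright gripper does not fit under it: lean the tool 30 to 45 degrees, fingers pointing under it
- bottle: capped glass culture bottle, the one under the shelf, 117 mm tall, 50 to 105 g. Round: body 34 mm wide up to 70 mm, above it neck and cap, 18 mm wide. Origin at the centre of its foot, z along its axis to the cap. Stands 25 to 45 mm behind the shelf's front edge. Tipped past some 20 degrees it falls about its foot edge; the neck then lies 85 to 130 mm from where the axis stood
- neck (a point): the point on the bottle's axis 95 mm from its foot, in the neck
- rest: neck rest: loose aluminium block with a grey V-groove, about 0.3 kg. 42 mm long along its x (the groove's direction, open at both ends), 84 wide along y, 44 high. Origin at the centre of its underside. Groove bottom 22 mm up, 45 degree sides rising to 44 mm at y -22 and 22 mm. Grip it across its 42 mm length, in the middle, low (faces there only 22 mm high), tool leaning along its y
- cup: specimen cup with orange screw lid, the one under the shelf, 67 mm high, body 58 mm in diameter (lid 65 mm to look at, gripped as 58 mm), about 45 g; origin at the centre of its underside, z up. It stands under the shelf edge beside the bottle, to its left or right, 105 to 140 mm from it centre to centre
- jar: bystander: clear specimen jar with green lid, 90 mm in diameter, 111 mm high, loose, 0.5 kg; origin at the centre of its underside, z up. It stands under the shelf on the other side of the bottle from the cup, 105 to 140 mm from it centre to centre
- timer: bystander: white bench timer standing on the open bench, 36 x 68 x 64 mm (x, y, z), loose; origin under its centre
- dish: bystander: petri dish lying on the open bench, 91 mm in diameter, 15 mm high, loose; origin under its centre
Mind the look-alikes: they are no part of the job. What is shaped like the rest but blue is not meant. Leave any orange look-alike of the bottle alone.

How it is judged (in metres and radians):
On the way, in this order (a step that is already met when the one before it is completed fails the run):
1. the cup stands upright on the open bench in front of the shelf, released (x of cup in the frame of riser below -0.035 m and angle between cup's own z axis and vertical below 0.15 rad and height (world z) of cup between -0.01 and 0.02 m and linear speed of cup below 0.03 m/s and contact force between the fingers and cup below 0.05 N), for 0.2 s.
2. the neck rest stands flat beside the still upright bottle, its groove where the neck will come down, released (angle between rest's own z axis and vertical below 0.1 rad and height (world z) of rest below 0.008 m and contact force between the fingers and rest below 0.05 N and linear speed of rest below 0.03 m/s and x of rest in the frame of riser above 0 m and horizontal distance between rest and bottle between 0.075 and 0.145 m and angle between bottle's own z axis and vertical below 0.15 rad), for 0.2 s.
3. the bottle lies with its neck in the groove (angle between bottle's own z axis and vertical between 1.2 and 1.48 rad and y of neck in the frame of rest between -0.01 and 0.01 m and x of neck in the frame of rest between -0.04 and 0.04 m and height (world z) of neck between 0.028 and 0.046 m and angle between the z axis of bottle and the y axis of riser, either way round below 0.35 rad and linear speed of bottle below 0.03 m/s and contact force between the fingers and bottle below 0.05 N), for 0.2 s.
At the end, for the whole second after the job is handed in: Bottle at rest along the shelf edge (20 degrees), neck point 28 to 46 mm up, within 10 mm of the groove's middle plane and 40 mm of the rest's centre along it; rest flat on the bench; cup upright on the bench, its centre 35 mm or more in front of the shelf edge; all released (all of step 1 and all of step 3 and angle between rest's own z axis and vertical below 0.1 rad and height (world z) of rest below 0.008 m and contact force between the fingers and rest below 0.05 N and linear speed of rest below 0.03 m/s); the robot touches nothing.
It fails at once if the bottle is lifted off the bench (height (world z) of bottle above 0.04 m).
It fails at once if the cup is tipped over (angle between cup's own z axis and vertical above 0.8 rad).
It fails at once if the green-lidded jar is pushed more than 25 mm or knocked over (distance of jar from where it was at the start of the episode above 0.025 m or angle between jar's own z axis and vertical above 0.5 rad).
It fails at once if the bench timer is pushed more than 25 mm or knocked over (distance of timer from where it was at the start of the episode above 0.025 m or angle between timer's own z axis and vertical above 0.5 rad).
It fails at once if the petri dish is pushed more than 25 mm or knocked over (distance of dish from where it was at the start of the episode above 0.025 m or angle between dish's own z axis and vertical above 0.5 rad).
It also fails if it takes over 72 s, if anything falls off the work surface, if the arm or the gripper's body presses on something with over 40 N, if the wrist force passes 120 N, or if a joint passes its speed limit or range.

## Working session

There is one attempt and no reset: what is moved stays moved. The work goes in short steps, Python scripts to look and compute and a tool call to move; the robot and the scene stay as the last step left them, time stands still between calls to the robot, and variables do not carry over. Pictures are saved under pics/ and viewed, at most 10 in all, crops included, and the job is handed in when it is done.

Besides the shell and the picture viewer there is one more tool, called after "Emit:" as name(argument=value, ...) on one line, values as JSON. jog_arm: Moves the arm, as the interface text tells. Its arguments: {"type":"object","properties":{"motion":{"type":"array"},"claw":{"type":"number"},"squeeze":{"type":"number"}},"required":["motion"]}

```bash
ls; mkdir -p pics; python3 - <<'E'
from cell import env
import cv2,numpy as np
np.set_printoptions(precision=4,suppress=True)
for n in("side","top"):
    cv2.imwrite(f"pics/{n}0.png",env.read_camera(n)[...,::-1]); p=env.camera_params(n); print(n,p)
print(env.get_obs())
E
```

```text
pics
side {'fx': 487.26102285168366, 'fy': 487.26102285168366, 'cx': 311.0241515363349, 'cy': 231.41327402018587, 'extrinsics': array([[ 0.8326, -0.5538,  0.0012, -0.4151],
       [ 0.3302,  0.4982,  0.8017, -0.2339],
       [-0.4446, -0.6671,  0.5977, -0.6707],
       [ 0.    ,  0.    ,  0.    ,  1.    ]])}
top {'fx': 490.54624978330685, 'fy': 490.54624978330685, 'cx': 324.9850767582063, 'cy': 236.62323448070498, 'extrinsics': array([[-0.0185, -0.9996,  0.0236, -0.0035],
       [ 0.9929, -0.0156,  0.1176, -0.498 ],
       [-0.1171,  0.0256,  0.9928, -0.9294],
       [ 0.    ,  0.    ,  0.    ,  1.    ]])}
{'time_s': 0.1, 'qpos': array([-63.8798,  18.4341,  -4.0155,  83.1691,   1.2965,  78.5408,
        -3.2621]), 'joint_velocities': array([-0.0384, -0.0996, -0.1049, -0.1616,  0.0097,  0.0738,  0.0757]), 'effort': array([ -0.0003, -49.2572,  -0.4059, -31.3399,  -0.0643,   0.0395,
         0.0001]), 'tool_pos': array([0.2777, 0.5871, 0.2216]), 'tool_rot': array([-179.9013,    0.007 ,  154.6876]), 'force': array([0.2659, 0.2247, 0.2137]), 'wrist_torque': array([ 0.0134, -0.0072,  0.0097]), 'grasp_force': 0.0, 'grip_width': 0.08671771059315184}
```

View pics/side0.png

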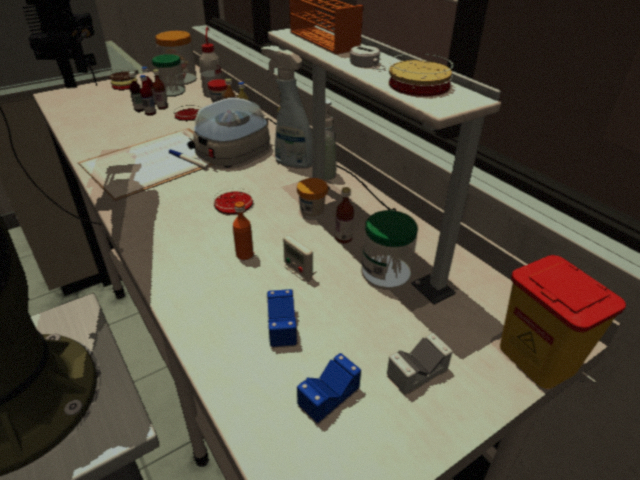

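View pics/top0.png

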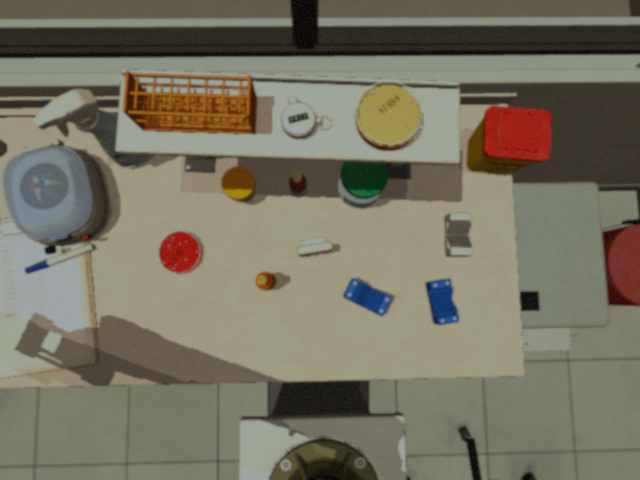

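The side view shows the cup at (311,195), bottle at (345,215), jar at (389,245), grey rest at (420,363) and timer at (298,257). In the top view the cup lid is at (239,183), the bottle cap at (297,182), the jar lid at (363,178), the rest at (458,235), the timer at (315,246), the dish at (181,252), and the board's front edge runs from (117,152) to (459,163). The cup is to the bottle's left, so the bottle must fall left.

```bash
cat > h.py <<'E'
import numpy as np,cv2
from cell import env
from scipy.spatial.transform import Rotation as R
np.set_printoptions(precision=4,suppress=True)
def ray(n,u,v):
    p=env.camera_params(n);E=p["extrinsics"];A=E[:3,:3]
    d=A.T@np.array([(u-p["cx"])/p["fx"],-(v-p["cy"])/p["fy"],-1]);return -A.T@E[:3,3],d
def plane(n,u,v,z):
    o,d=ray(n,u,v);return o+d*(z-o[2])/d[2]
def tri(a,b):
    o1,d1=ray("top",*a);o2,d2=ray("side",*b)
    s=np.linalg.lstsq(np.c_[d1,-d2],o2-o1,rcond=None)[0]
    return (o1+s[0]*d1+o2+s[1]*d2)/2, np.linalg.norm(o1+s[0]*d1-o2-s[1]*d2)
def proj(n,P):
    p=env.camera_params(n);c=(p["extrinsics"]@np.r_[P,1])[:3]
    return p["cx"]+p["fx"]*c[0]/-c[2],p["cy"]-p["fy"]*c[1]/-c[2]
E
python3 - <<'E'
from h import *
im=cv2.imread("pics/top0.png");hsv=cv2.cvtColor(im,cv2.COLOR_BGR2HSV)
def blob(box,lo,hi,im=hsv):
    x0,y0,x1,y1=box;m=cv2.inRange(im[y0:y1,x0:x1],lo,hi);n,l,s,c=cv2.connectedComponentsWithStats(m)
    i=1+np.argmax(s[1:,4]);return c[i]+[x0,y0],s[i]+[x0,y0,0,0,0]
# board front edge at top (z .346): columns
print("edge",plane("top",117,152.5,.346),plane("top",459,163,.346))
for c in(130,200,300,400,450):
    col=im[140:175,c].astype(int).sum(1);print(c,140+np.argmin(np.diff(col)))
print("cup",*(r:=blob((215,160,265,205),(8,120,60),(25,255,255))),plane("top",*r[0],.067))
print("cap",*(r:=blob((285,168,310,200),(0,60,30),(25,255,200))),plane("top",*r[0],.117))
print("jar",*(r:=blob((335,150,395,200),(50,80,40),(85,255,255))),plane("top",*r[0],.111))
print("dish",*(r:=blob((150,225,210,280),(0,120,60),(8,255,255))),plane("top",*r[0],.015))
print("timer",plane("top",315,246,.064))
a=cv2.resize(im[160:265,160:480],None,fx=2.4,fy=2.4,interpolation=3)
s=cv2.imread("pics/side0.png");b=cv2.resize(s[160:400,280:470],None,fx=1,fy=1)
c=cv2.resize(s[325:400,380:460],(320,300),interpolation=3);d=cv2.resize(s[165:290,280:420],(336,300),interpolation=3)
o=np.zeros((560,780,3),np.uint8);o[:252,:768]=a;o[255:555,:320]=c;o[255:555,330:666]=d
cv2.imwrite("pics/c1.png",o)
E
```

```text
edge [0.5764 0.2683 0.346 ] [ 0.5568 -0.1849  0.346 ]
130 152
200 154
300 157
400 160
450 162
cup [238.4537 182.935 ] [222 166  34  35 908] [0.5984 0.151  0.067 ]
cap [297.106  181.5473] [285 168  25  29 698] [0.5879 0.0385 0.117 ]
jar [363.8134 178.1745] [ 341  162   47   36 1318] [ 0.594  -0.0824  0.111 ]
dish [179.6175 251.8045] [ 160  232   42   41 1289] [0.474  0.2736 0.015 ]
timer [0.4763 0.008  0.064 ]
```

View pics/c1.png

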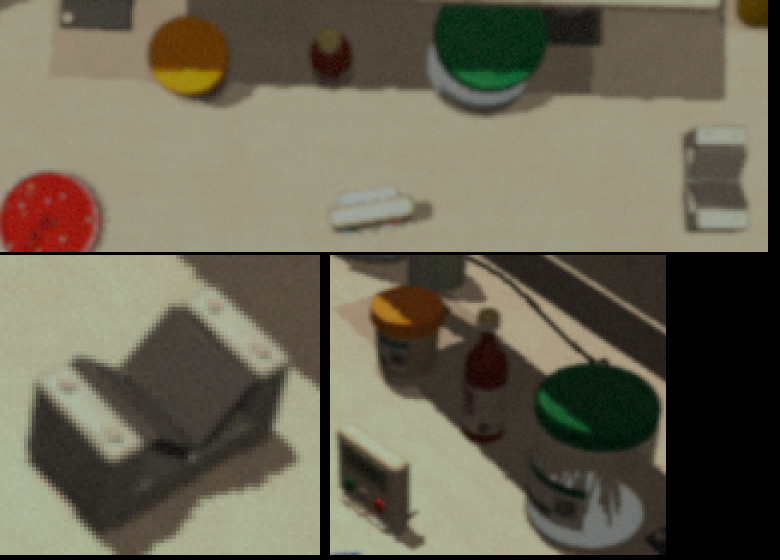

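Crop: the rest's top corners are visible in both views, and its groove runs along world y, parallel to the shelf edge. The bottle cap is at top pixel (297.5,177) and side pixel (345.8,191). The orange look-alike is at top pixel (265,281). Next I refine the numbers by triangulation.

```bash
cat >> h.py <<'E'
PSI=177.5
def pose(lean,psi=PSI): return R.from_euler('xyz',[180,0,psi],degrees=True)*R.from_euler('y',-lean,degrees=True)
def cur():
    o=env.get_obs();return o["tool_pos"],R.from_euler('xyz',o["tool_rot"],degrees=True)
def rel(p1,r1,p0=None,r0=None):
    "shift (cm) and turn (deg) in tool axes from pose 0 (default measured) to pose 1"
    if p0 is None:p0,r0=cur()
    return r0.inv().apply(np.array(p1)-p0)*100,(r0.inv()*r1).as_rotvec(degrees=True)
E
python3 - <<'E'
from h import *
T=lambda x,y:(160+x/2.4,160+y/2.4)
C=lambda x,y:(380+x/4,325+(y-255)/4)
D=lambda x,y:(280+(x-330)/2.4,165+(y-255)/2.4)
print("cap",tri(T(330,41),D(488,318)),plane("top",*T(330,41),.117),plane("side",*D(488,316),.115))
print("bottle foot",plane("side",*D(484,430),0))
print("cup lid",tri(T(189,56),D(408,303)),plane("top",*T(189,56),.067),plane("side",*D(408,303),.067))
print("cup foot",plane("side",*D(405,372),0))
print("jar",plane("top",*T(490,48),.111),plane("side",*D(597,407),.105))
q=[T(696,127),T(746,126),T(747,230),T(692,230)]
P=np.array([plane("top",*a,.044) for a in q]);print("rest top",P,P.mean(0))
q=[C(38,378),C(108,462),C(288,352),C(198,285)]
P=np.array([plane("side",*a,.044) for a in q]);print("rest side",P,P.mean(0))
print("shelf corner",tri((459,163),(488,116)),plane("side",269,37,.346),plane("side",498,103,.346),plane("top",459,163,.33),plane("top",117,152.5,.33))
print("orange",plane("top",265,277,.11),"spray",plane("top",70,108,.25))
print(rel([.42,.15,.25],pose(35)))
E
```

```text
cap (array([0.5981, 0.0371, 0.1139]), np.float64(0.002787026306727582)) [0.5961 0.0377 0.117 ] [0.6001 0.0376 0.115 ]
bottle foot [0.6057 0.0421 0.    ]
cup lid (array([0.5987, 0.149 , 0.0703]), np.float64(0.004192504823417215)) [0.5976 0.1504 0.067 ] [0.6038 0.1529 0.067 ]
cup foot [0.5979 0.1485 0.    ]
jar [ 0.5906 -0.083   0.111 ] [ 0.6015 -0.0878  0.105 ]
rest top [[ 0.5388 -0.256   0.044 ]
 [ 0.539  -0.2969  0.044 ]
 [ 0.4544 -0.2932  0.044 ]
 [ 0.4551 -0.2487  0.044 ]] [ 0.4968 -0.2737  0.044 ]
rest side [[ 0.4606 -0.2545  0.044 ]
 [ 0.457  -0.2941  0.044 ]
 [ 0.5418 -0.2947  0.044 ]
 [ 0.5375 -0.2546  0.044 ]] [ 0.4992 -0.2745  0.044 ]
shelf corner (array([ 0.5788, -0.2075,  0.3447]), np.float64(0.05728896768781011)) [0.5656 0.2376 0.346 ] [ 0.6603 -0.1921  0.346 ] [ 0.5611 -0.1899  0.33  ] [0.5812 0.2747 0.33  ]
orange [0.4182 0.0974 0.11  ] spray [0.6761 0.3803 0.25  ]
(array([-31.5487, -33.4373,  -2.7816]), array([ -7.0622, -34.5433, -22.0649]))
```

Bottle ≈ (.598,.038), cup ≈ (.599,.150), jar ≈ (.596,-.085), rest ≈ (.498,-.274), shelf edge yaw ≈ -2.5°. I'll move towards the cup now.

Emit:
jog_arm(motion=[{"x": -3.15, "y": -3.35, "z": -0.3}, {"x": -3.15, "y": -3.35, "z": -0.3}, {"x": -3.15, "y": -3.35, "z": -0.3}, {"x": -3.15, "y": -3.35, "z": -0.3}, {"x": -3.15, "y": -3.35, "z": -0.3}], claw=1)

```text
$.motion[0]: bad value
```

Emit:
jog_arm(motion=[{"x": -3.15, "y": -3.35, "z": -0.3}, {"x": -3.15, "y": -3.35, "z": -0.3}, {"x": -3.15, "y": -3.35, "z": -0.3}, {"x": -3.15, "y": -3.35, "z": -0.3}, {"x": -3.15, "y": -3.35, "z": -0.3}])

```text
$.motion[0]: bad value
```

Emit:
jog_arm(motion=[{"ax": -1.4, "ay": -6.9, "az": -4.4}, {"ax": -1.4, "ay": -6.9, "az": -4.4}, {"ax": -1.4, "ay": -6.9, "az": -4.4}, {"ax": -1.4, "ay": -6.9, "az": -4.4}, {"ax": -1.4, "ay": -6.9, "az": -4.4}])

```text
$.motion[0]: bad value
```

```bash
python3 - <<'E'
from h import *
print(cur()[0],env.get_obs()["qpos"],env.get_obs()["time_s"])
print(rel([.524,.153,.149],pose(35)));print(rel([.610,.1495,.0265],pose(35)))
E
```

```text
[0.2777 0.5871 0.2216] [-63.8798  18.4341  -4.0155  83.1691   1.2965  78.5408  -3.2621] 0.1
(array([-40.8207, -28.7022,   7.3114]), array([ -7.0622, -34.5433, -22.0649]))
(array([-48.7431, -25.3206,  19.5565]), array([ -7.0622, -34.5433, -22.0649]))
```

All six keys are needed in every row.

Emit:
jog_arm(motion=[{"x": -3.15, "y": -3.35, "z": -0.3, "ax": 0, "ay": 0, "az": 0}, {"x": -3.15, "y": -3.35, "z": -0.3, "ax": 0, "ay": 0, "az": 0}, {"x": -3.15, "y": -3.35, "z": -0.3, "ax": 0, "ay": 0, "az": 0}, {"x": -3.15, "y": -3.35, "z": -0.3, "ax": 0, "ay": 0, "az": 0}, {"x": -3.15, "y": -3.35, "z": -0.3, "ax": 0, "ay": 0, "az": 0}], claw=1)

```text
time_s: 0.6
tool_pos: [0.3489, 0.3667, 0.2373]
tool_rot: [-180.0, -0.0, 154.7]
force: [-0.1, 0.5, 0.1]
grip_width: 0.0872
grasp_force: 0.0
```

Emit:
jog_arm(motion=[{"x": -3.15, "y": -3.35, "z": -0.3, "ax": 0, "ay": 0, "az": 0}, {"x": -3.15, "y": -3.35, "z": -0.3, "ax": 0, "ay": 0, "az": 0}, {"x": -3.15, "y": -3.35, "z": -0.3, "ax": 0, "ay": 0, "az": 0}, {"x": -3.15, "y": -3.35, "z": -0.3, "ax": 0, "ay": 0, "az": 0}, {"x": -3.15, "y": -3.35, "z": -0.3, "ax": 0, "ay": 0, "az": 0}])

```text
time_s: 1.1
tool_pos: [0.4195, 0.1481, 0.2525]
tool_rot: [180.0, -0.0, 154.7]
force: [0.2, 0.8, -0.5]
grip_width: 0.0868
grasp_force: 0.0
```

Emit:
jog_arm(motion=[{"x": 0, "y": 0, "z": 0, "ax": -1.4, "ay": -6.9, "az": -4.4}, {"x": 0, "y": 0, "z": 0, "ax": -1.4, "ay": -6.9, "az": -4.4}, {"x": 0, "y": 0, "z": 0, "ax": -1.4, "ay": -6.9, "az": -4.4}, {"x": 0, "y": 0, "z": 0, "ax": -1.4, "ay": -6.9, "az": -4.4}, {"x": 0, "y": 0, "z": 0, "ax": -1.4, "ay": -6.9, "az": -4.4}])

```text
time_s: 1.6
tool_pos: [0.4638, 0.178, 0.2003]
tool_rot: [-176.8, 30.7, 178.6]
force: [0.2, -0.3, -0.3]
grip_width: 0.0869
grasp_force: 0.0
```

```bash
python3 - <<'E'
from h import *
print(cur()[0],env.get_obs()["qpos"],env.get_obs()["time_s"])
print(rel([.524,.153,.149],pose(35)));print(rel([.610,.1495,.0265],pose(35)))
E
```

```text
[0.4638 0.178  0.2003] [-41.2465 -17.2198   0.4081 127.6961  29.3914  51.8689  32.0461] 1.6
(array([-2.6179, -1.9253,  7.6376]), array([-2.6493, -4.3161,  1.0209]))
(array([-3.7749, -1.219 , 22.5476]), array([-2.6493, -4.3161,  1.0209]))
```

Emit:
jog_arm(motion=[{"x": -0.5, "y": -0.4, "z": 1.5, "ax": 0, "ay": 0, "az": 0}, {"x": -0.5, "y": -0.4, "z": 1.5, "ax": 0, "ay": 0, "az": 0}, {"x": -0.5, "y": -0.4, "z": 1.5, "ax": -0.8, "ay": -1.4, "az": 0.3}, {"x": -0.5, "y": -0.4, "z": 1.5, "ax": -0.8, "ay": -1.4, "az": 0.3}, {"x": -0.5, "y": -0.4, "z": 1.5, "ax": -0.8, "ay": -1.4, "az": 0.3}])

```text
time_s: 2.1
tool_pos: [0.5225, 0.1524, 0.1501]
tool_rot: [-179.8, 34.7, 177.4]
force: [-0.6, -0.9, 0.4]
grip_width: 0.0872
grasp_force: 0.0
```

```bash
python3 - <<'E'
from h import *
print(cur()[0],env.get_obs()["tool_rot"],env.get_obs()["qpos"],env.get_obs()["time_s"])
print(rel([.610,.1495,.0265],pose(35)), pose(35).as_euler('xyz',degrees=True))
E
```

```text
[0.5225 0.1524 0.1501] [-179.7807   34.7087  177.4407] [-37.2882 -11.8338   4.9652 131.4924  35.7092  36.1327  30.4436] 2.1
(array([-0.1639,  0.1632, 15.1437]), array([-0.2532, -0.2914, -0.0481])) [180.   35.  177.5]
```

Emit:
jog_arm(motion=[{"x": 0, "y": 0.1, "z": 3.5, "ax": 0, "ay": 0, "az": 0}, {"x": 0, "y": 0.1, "z": 3.5, "ax": 0, "ay": 0, "az": 0}, {"x": 0, "y": 0, "z": 3.5, "ax": 0, "ay": 0, "az": 0}, {"x": 0, "y": 0, "z": 2.5, "ax": 0, "ay": 0, "az": 0}, {"x": 0, "y": 0, "z": 2, "ax": 0, "ay": 0, "az": 0}])

```text
time_s: 2.6
tool_pos: [0.6076, 0.1495, 0.0253]
tool_rot: [-179.7, 34.6, 177.5]
force: [0.2, -0.3, 0.0]
grip_width: 0.0872
grasp_force: 0.0
```

Emit:
jog_arm(motion=[{"x": 0, "y": 0, "z": 0, "ax": 0, "ay": 0, "az": 0}, {"x": 0, "y": 0, "z": 0, "ax": 0, "ay": 0, "az": 0}, {"x": 0, "y": 0, "z": 0, "ax": 0, "ay": 0, "az": 0}, {"x": 0, "y": 0, "z": 0, "ax": 0, "ay": 0, "az": 0}, {"x": 0, "y": 0, "z": 0, "ax": 0, "ay": 0, "az": 0}], claw=-1, squeeze=8)

```text
time_s: 3.1
tool_pos: [0.608, 0.1509, 0.0287]
tool_rot: [-179.8, 34.8, 177.4]
force: [-0.2, -0.1, 0.6]
grip_width: 0.0553
grasp_force: 8.3
```

```bash
python3 - <<'E'
from h import *
cv2.imwrite("pics/s1.png",env.read_camera("side")[...,::-1])
print(env.get_obs())
E
```

```text
{'time_s': 3.15, 'qpos': array([-34.3006,  10.0457,   9.1827, 127.7413,  52.8714,  17.9529,
        14.1973]), 'joint_velocities': array([ 0.1047,  0.411 ,  0.1979, -0.0988,  0.1516, -0.0217, -0.0268]), 'effort': array([  0.1499, -32.2652,   1.28  , -23.2443,   0.7807,  -0.5231,
         0.014 ]), 'tool_pos': array([0.6081, 0.1509, 0.0287]), 'tool_rot': array([-179.8434,   34.7817,  177.4279]), 'force': array([ 0.4004, -0.0095,  1.741 ]), 'wrist_torque': array([0.0867, 0.5641, 0.0582]), 'grasp_force': 7.982060730978446, 'grip_width': 0.05552549205762579}
```

View pics/s1.png

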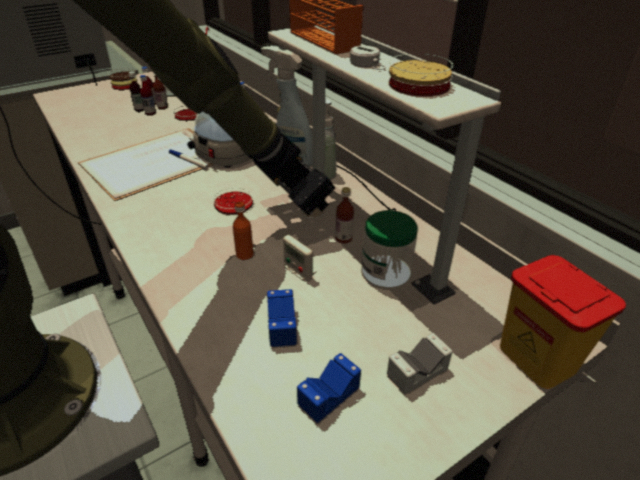

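The cup is gripped: opening 55.5 mm, 8 N. It has to be set down at the same lean, so I'll put it at about (.527,.21), yawed 12° so the gripper body clears the orange look-alike.

```bash
python3 - <<'E'
from h import *
p,r=cur()
Z=R.from_euler('z',-12.5,degrees=True)
c0=np.array([.599,.1505,0]);c1=np.array([.527,.21,0.001])
print(rel(p+[0,0,.03],r))
t=c1+Z.apply(p-c0); print(t,rel(t+[0,0,.03],Z*r,p+[0,0,.03],r))
print("down",rel([0,0,-.03],Z*r,np.zeros(3),Z*r))
print(r.inv().apply([0,0,-12.5]))
E
```

```text
(array([-1.7114, -0.0067, -2.464 ]), array([0., 0., 0.]))
[0.5359 0.2084 0.0297] (array([ 6.0737,  5.4112, -4.355 ]), array([ 7.1306,  0.0281, 10.2666]))
down (array([1.7114, 0.0067, 2.464 ]), array([0., 0., 0.]))
[ 7.1306  0.0281 10.2666]
```

Emit:
jog_arm(motion=[{"x": -0.85, "y": 0, "z": -1.23, "ax": 0, "ay": 0, "az": 0}, {"x": -0.85, "y": 0, "z": -1.23, "ax": 0, "ay": 0, "az": 0}, {"x": 2.0, "y": 1.8, "z": -1.45, "ax": 0, "ay": 0, "az": 0}, {"x": 2.0, "y": 1.8, "z": -1.45, "ax": 0, "ay": 0, "az": 0}, {"x": 2.0, "y": 1.8, "z": -1.45, "ax": 0, "ay": 0, "az": 0}], squeeze=12)

```text
time_s: 3.65
tool_pos: [0.5356, 0.2081, 0.0595]
tool_rot: [-179.8, 34.7, 177.4]
force: [0.3, 0.7, -0.4]
grip_width: 0.055
grasp_force: 12.0
```

Emit:
jog_arm(motion=[{"x": 0, "y": 0, "z": 0, "ax": 2.4, "ay": 0, "az": 3.4}, {"x": 0, "y": 0, "z": 0, "ax": 2.4, "ay": 0, "az": 3.4}, {"x": 0, "y": 0, "z": 0, "ax": 2.4, "ay": 0, "az": 3.4}, {"x": 0, "y": 0, "z": 0, "ax": 0, "ay": 0, "az": 0}, {"x": 0, "y": 0, "z": 0, "ax": 0, "ay": 0, "az": 0}])

```text
time_s: 4.15
tool_pos: [0.5362, 0.2079, 0.0589]
tool_rot: [-179.6, 34.7, 165.1]
force: [0.3, 0.8, -0.2]
grip_width: 0.055
grasp_force: 12.0
```

```bash
python3 - <<'E'
from h import *
o=env.get_obs();print(o)
Z=R.from_euler('z',-12.5,degrees=True)
print(rel([.536,.2084,.0297],Z*R.from_euler('xyz',[-179.84,34.78,177.43],degrees=True)))
cv2.imwrite("pics/s2.png",env.read_camera("side")[140:320,180:420,::-1].repeat(3,0).repeat(3,1))
E
```

```text
{'time_s': 4.15, 'qpos': array([-43.1937,   6.3569,   1.3213, 127.0886,  51.0534,  37.9341,
        -5.9273]), 'joint_velocities': array([ 0.5355, -0.4696,  0.4747,  0.8168,  0.0669, -0.0025, -0.1725]), 'effort': array([ -0.4398, -30.9214,   0.1048, -25.3798,   1.7883,   0.3087,
        -0.0176]), 'tool_pos': array([0.5362, 0.2079, 0.0589]), 'tool_rot': array([-179.6156,   34.7426,  165.139 ]), 'force': array([ 0.2886,  0.8104, -0.223 ]), 'wrist_torque': array([ 0.1629,  0.6985, -0.0049]), 'grasp_force': 11.992622705047324, 'grip_width': 0.05504118827422589}
(array([1.6876, 0.0596, 2.3782]), array([-0.1053, -0.0366,  0.1718]))
```

View pics/s2.png

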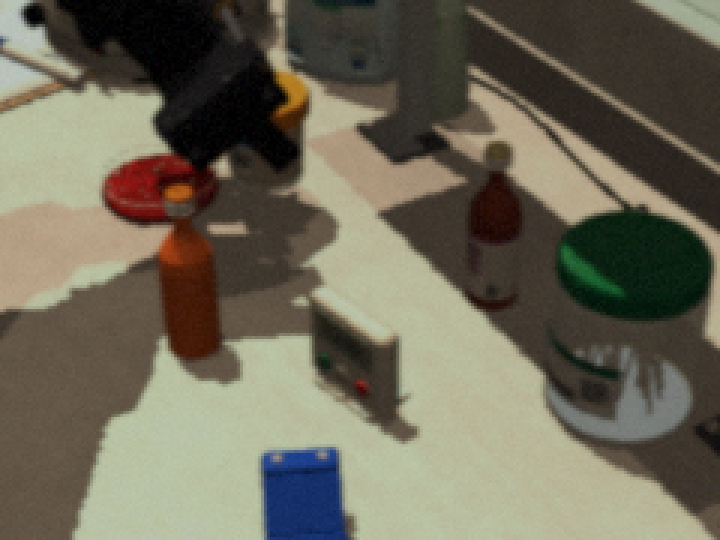

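The cup is held upright behind the dish, at crop (270,140), clear of the orange look-alike. I'll lower it and release.

Emit:
jog_arm(motion=[{"x": 0.6, "y": 0, "z": 0.85, "ax": 0, "ay": 0, "az": 0}, {"x": 0.5, "y": 0, "z": 0.7, "ax": 0, "ay": 0, "az": 0}, {"x": 0.35, "y": 0, "z": 0.5, "ax": 0, "ay": 0, "az": 0}, {"x": 0.2, "y": 0, "z": 0.3, "ax": 0, "ay": 0, "az": 0}, {"x": 0, "y": 0, "z": 0, "ax": 0, "ay": 0, "az": 0}])

```text
time_s: 4.7
tool_pos: [0.5358, 0.2072, 0.0295]
tool_rot: [-179.5, 34.7, 165.1]
force: [-0.1, -0.4, -0.3]
grip_width: 0.0549
grasp_force: 12.0
```

Emit:
jog_arm(motion=[{"x": 0, "y": 0, "z": 0, "ax": 0, "ay": 0, "az": 0}, {"x": 0, "y": 0, "z": 0, "ax": 0, "ay": 0, "az": 0}, {"x": 0, "y": 0, "z": 0, "ax": 0, "ay": 0, "az": 0}, {"x": 0, "y": 0, "z": 0, "ax": 0, "ay": 0, "az": 0}, {"x": 0, "y": 0, "z": 0, "ax": 0, "ay": 0, "az": 0}], claw=1)

```text
time_s: 5.2
tool_pos: [0.5362, 0.2078, 0.0304]
tool_rot: [-179.7, 34.8, 165.0]
force: [0.5, 0.1, -0.9]
grip_width: 0.0844
grasp_force: 0.0
```

Emit:
jog_arm(motion=[{"x": 0, "y": 0, "z": -2, "ax": 0, "ay": 0, "az": 0}, {"x": 0, "y": 0, "z": -3, "ax": 0, "ay": 0, "az": 0}, {"x": -0.8, "y": 0, "z": -3, "ax": 0, "ay": 0, "az": 0}, {"x": -2, "y": 0, "z": -3, "ax": 0, "ay": 0, "az": 0}, {"x": -2.5, "y": 0, "z": -3, "ax": 0, "ay": 0, "az": 0}])

```text
time_s: 5.7
tool_pos: [0.5002, 0.2181, 0.1761]
tool_rot: [-179.6, 34.7, 165.2]
force: [1.1, 0.1, 0.2]
grip_width: 0.0875
grasp_force: 0.0
```

```bash
python3 - <<'E'
from h import *
o=env.get_obs();print(o["tool_pos"],o["tool_rot"],o["qpos"])
im=env.read_camera("side")[...,::-1]
hsv=cv2.cvtColor(im,cv2.COLOR_BGR2HSV);cv2.imwrite("pics/s3.png",im)
m=cv2.inRange(hsv[140:215,240:310],(10,150,60),(25,255,255));n,l,s,c=cv2.connectedComponentsWithStats(m);i=1+np.argmax(s[1:,4]);print(c[i]+[240,140],s[i],plane("side",*(c[i]+[240,140]),.062))
# rest grasp: TCP for centre (.498,-.274), grasp z .0235
for L in(30,35):
    q=pose(L,179);zt=q.apply([0,0,1]);g=np.array([.498,-.274,.0]);t=np.r_[(g+.019*zt)[:2],.0085]
    print(L,t,"pre",t-zt*.12,rel(t-zt*.12,q))
E
```

```text
[0.5002 0.2181 0.1761] [-179.5526   34.6907  165.1741] [-45.3402  -6.3015  -0.9947 123.6134  39.4477  52.0049   6.6995]
[267.9482 186.6583] [ 14  36  29  22 521] [0.5281 0.205  0.062 ]
30 [ 0.5075 -0.2742  0.0085] pre [ 0.4475 -0.2731  0.1124] (array([ -1.9469, -49.1372,  10.0098]), array([ -7.4446,   5.1319, -11.9631]))
35 [ 0.5089 -0.2742  0.0085] pre [ 0.4401 -0.273   0.1068] (array([ -1.0341, -49.3197,  10.0545]), array([ -7.9567,   0.1571, -11.6231]))
```

The cup stands at about (.528,.205), released and upright. Now the rest.

Emit:
jog_arm(motion=[{"x": -1.4, "y": 0, "z": 1.0, "ax": -4, "ay": 0, "az": -5.8}, {"x": -1.4, "y": 0, "z": 1.0, "ax": -4, "ay": 0, "az": -5.8}, {"x": 0, "y": -4.5, "z": 0, "ax": 0, "ay": 0, "az": 0}, {"x": 0, "y": -4.5, "z": 0, "ax": 0, "ay": 0, "az": 0}, {"x": 0, "y": -4.5, "z": 0, "ax": 0, "ay": 0, "az": 0}])

```text
time_s: 6.25
tool_pos: [0.5318, 0.0761, 0.175]
tool_rot: [-179.6, 34.6, 179.3]
force: [-19.3, -1.8, 19.6]
grip_width: 0.087
grasp_force: 0.0
```

Emit:
jog_arm(motion=[{"x": 0, "y": -4.9, "z": 0, "ax": 0, "ay": 0, "az": 0}, {"x": 0, "y": -4.9, "z": 0, "ax": 0, "ay": 0, "az": 0}, {"x": 0, "y": -4.9, "z": 0, "ax": 0, "ay": 0, "az": 0}, {"x": 0, "y": -4.9, "z": 0, "ax": 0, "ay": 0, "az": 0}, {"x": 0, "y": -4.9, "z": 0, "ax": 0, "ay": 0, "az": 0}])

```text
time_s: 6.75
tool_pos: [0.5295, -0.0954, 0.1747]
tool_rot: [-179.6, 33.9, 179.3]
force: [1.0, -0.2, 0.2]
grip_width: 0.0871
grasp_force: 0.0
```

```bash
python3 - <<'E'
from h import *
o=env.get_obs();print(o["tool_pos"],o["tool_rot"],o["qpos"])
im=env.read_camera("top")[...,::-1];cv2.imwrite("pics/t1.png",im)
for L in(35,):
    q=pose(L,179);zt=q.apply([0,0,1]);g=np.array([.498,-.274,.0]);t=np.r_[(g+.019*zt)[:2],.0085]
    print(L,t,"pre",t-zt*.12,rel(t-zt*.12,q))
E
```

```text
[ 0.5295 -0.0954  0.1747] [-179.6219   33.891   179.2534] [  3.4684 -16.5011   6.5792 131.4153  -5.9149  31.5785 103.5905]
35 [ 0.5089 -0.2742  0.0085] pre [ 0.4401 -0.273   0.1068] (array([ 10.8027, -16.8921,   1.0687]), array([-0.6817, -1.0372, -0.4047]))
```

View t1.

View pics/t1.png

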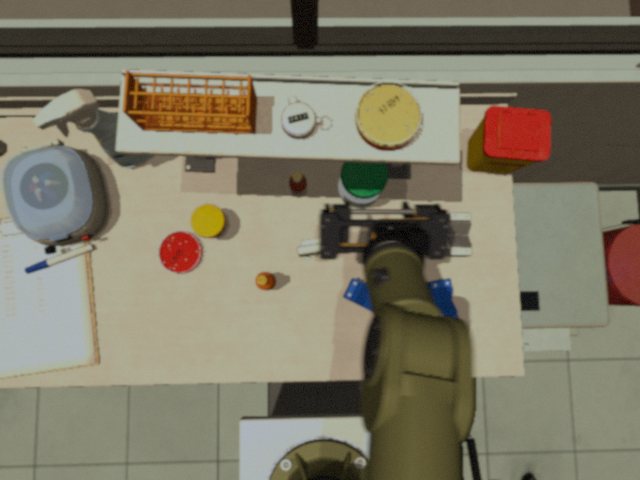

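Everything is still in place: cup at (208,221), bottle at (297,182), jar at (363,180), timer and dish unmoved. On to the pre-grasp above the rest.

Emit:
jog_arm(motion=[{"x": 0, "y": -3.4, "z": 0, "ax": 0, "ay": 0, "az": 0}, {"x": 0, "y": -3.4, "z": 0, "ax": 0, "ay": 0, "az": 0}, {"x": 0, "y": -3.4, "z": 0, "ax": 0, "ay": 0, "az": 0}, {"x": 0, "y": -3.4, "z": 0, "ax": 0, "ay": 0, "az": 0}, {"x": 0, "y": -3.4, "z": 0, "ax": -0.5, "ay": -1, "az": -0.4}])

```text
time_s: 7.3
tool_pos: [0.5274, -0.2638, 0.1753]
tool_rot: [-179.9, 34.9, 179.8]
force: [0.1, 0.3, -1.0]
grip_width: 0.0874
grasp_force: 0.0
```

Emit:
jog_arm(motion=[{"x": 2.7, "y": 0, "z": 0.2, "ax": 0, "ay": 0, "az": 0}, {"x": 2.7, "y": 0, "z": 0.2, "ax": 0, "ay": 0, "az": 0}, {"x": 2.7, "y": 0, "z": 0.2, "ax": 0, "ay": 0, "az": 0}, {"x": 2.7, "y": 0, "z": 0.2, "ax": 0, "ay": 0, "az": 0}, {"x": 0, "y": 0, "z": 0, "ax": 0, "ay": 0, "az": 0}])

```text
time_s: 7.8
tool_pos: [0.4398, -0.2609, 0.1036]
tool_rot: [179.7, 34.6, 179.5]
force: [0.0, 0.7, 0.4]
grip_width: 0.0871
grasp_force: 0.0
```

```bash
python3 - <<'E'
from h import *
o=env.get_obs();print(o["tool_pos"],o["tool_rot"],o["qpos"])
q=pose(35,179);zt=q.apply([0,0,1]);g=np.array([.498,-.274,.0]);t=np.r_[(g+.019*zt)[:2],.0085]
print(rel(t,q))
E
```

```text
[ 0.4398 -0.2609  0.1036] [179.7331  34.5975 179.4707] [ -0.6792 -13.5721  42.0963 135.8068 -27.2571  30.882  152.933 ]
(array([-0.2985, -1.3203, 11.7485]), array([ 0.5356, -0.4034,  0.3856]))
```

J7 is at 152.9°, near its limit. I'll correct y gently and see whether the arm resolves it.

Emit:
jog_arm(motion=[{"x": 0, "y": -0.4, "z": 0.5, "ax": 0, "ay": 0, "az": 0}, {"x": 0, "y": -0.4, "z": 0.5, "ax": 0, "ay": 0, "az": 0}, {"x": 0, "y": -0.4, "z": 0.5, "ax": 0, "ay": 0, "az": 0}, {"x": 0, "y": 0, "z": 0.5, "ax": 0, "ay": 0, "az": 0}, {"x": 0, "y": 0, "z": 0, "ax": 0, "ay": 0, "az": 0}])

```text
time_s: 8.3
tool_pos: [0.4556, -0.2743, 0.0909]
tool_rot: [-179.9, 34.9, 179.8]
force: [-0.2, 0.6, -0.4]
grip_width: 0.087
grasp_force: 0.0
```

```bash
python3 - <<'E'
from h import *
o=env.get_obs();print(o["tool_pos"],o["tool_rot"],o["qpos"])
q=pose(35,179);zt=q.apply([0,0,1]);g=np.array([.498,-.274,.0]);t=np.r_[(g+.019*zt)[:2],.0085]
print(rel(t,q))
E
```

```text
[ 0.4556 -0.2743  0.0909] [-179.9372   34.8588  179.8075] [-18.1322 -12.8623  59.482  134.5959 -25.9974  28.0694 153.577 ]
(array([0.3383, 0.0351, 9.8068]), array([ 0.3996, -0.1408,  0.6621]))
```

Emit:
jog_arm(motion=[{"x": 0, "y": 0, "z": 0, "ax": 0.4, "ay": 3.5, "az": 0.6}, {"x": 0, "y": 0, "z": 0, "ax": 0, "ay": 3.5, "az": 0}, {"x": 0, "y": 0, "z": 0, "ax": 0, "ay": 0, "az": 0}, {"x": 0, "y": 0, "z": 0, "ax": 0, "ay": 0, "az": 0}, {"x": 0, "y": 0, "z": 0, "ax": 0, "ay": 0, "az": 0}])

```text
time_s: 8.8
tool_pos: [0.4538, -0.2745, 0.0899]
tool_rot: [180.0, 27.8, 178.9]
force: [-0.7, -0.1, 0.3]
grip_width: 0.0866
grasp_force: 0.0
```

```bash
python3 - <<'E'
from h import *
o=env.get_obs();print(o["tool_pos"],o["tool_rot"],o["qpos"])
q=pose(28,179);zt=q.apply([0,0,1]);g=np.array([.498,-.274,.0]);t=np.r_[(g+.019*zt)[:2],.0075]
print(rel(t,q))
E
```

```text
[ 0.4538 -0.2745  0.0899] [179.9893  27.8473 178.9385] [-13.1287  -8.1068  51.5873 130.4554 -19.1425  33.8373 142.3721]
(array([-0.8446,  0.1306,  9.7693]), array([-0.0181, -0.1527, -0.0544]))
```

Emit:
jog_arm(motion=[{"x": -0.25, "y": 0.1, "z": 2.5, "ax": 0, "ay": 0, "az": 0}, {"x": -0.25, "y": 0, "z": 2.5, "ax": 0, "ay": 0, "az": 0}, {"x": -0.25, "y": 0, "z": 2.2, "ax": 0, "ay": 0, "az": 0}, {"x": -0.1, "y": 0, "z": 1.5, "ax": 0, "ay": 0, "az": 0}, {"x": 0, "y": 0, "z": 0.6, "ax": 0, "ay": 0, "az": 0}])

```text
time_s: 9.3
tool_pos: [0.488, -0.277, 0.0446]
tool_rot: [-178.7, 27.7, 179.6]
force: [-0.8, 0.8, 0.1]
grip_width: 0.0868
grasp_force: 0.0
```

```bash
python3 - <<'E'
from h import *
o=env.get_obs();print(o["tool_pos"],o["tool_rot"],o["qpos"],o["force"])
q=pose(28,179);zt=q.apply([0,0,1]);g=np.array([.498,-.274,.0]);t=np.r_[(g+.019*zt)[:2],.0075]
print(t,rel(t,q))
cv2.imwrite("pics/s4.png",env.read_camera("side")[270:450,300:540,::-1].repeat(3,0).repeat(3,1))
E
```

```text
[ 0.488  -0.277   0.0446] [-178.6974   27.6905  179.5923] [ 22.1598   3.8674  14.7337 128.5605 -34.9278  28.4666 154.1284] [-0.8164  0.8123  0.1306]
[ 0.5069 -0.2742  0.0075] (array([0.049 , 0.3894, 4.1577]), array([-1.0259, -0.3035,  0.5272]))
```

View pics/s4.png

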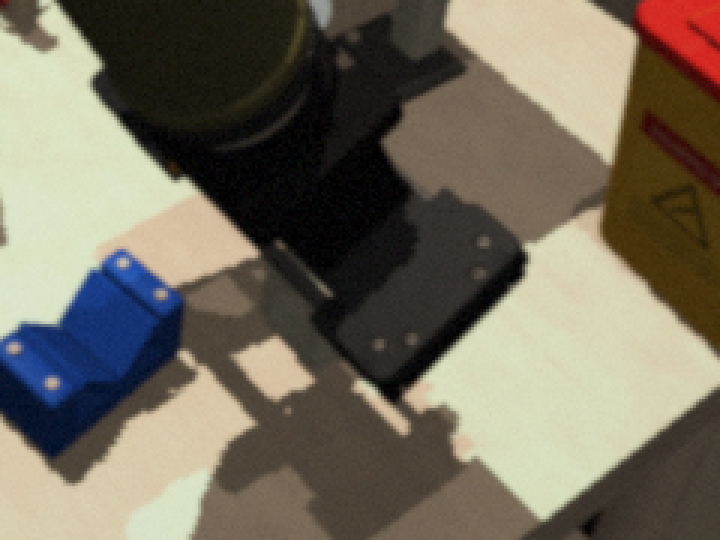

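J7 is at its limit again (154.1°), so I'll reduce the lean to 25° and the yaw to about 175°. The closing pads will align the rest.

Emit:
jog_arm(motion=[{"x": 0, "y": 0, "z": 0, "ax": 0.6, "ay": 1.5, "az": 2.2}, {"x": 0, "y": 0, "z": 0, "ax": 0.6, "ay": 1.5, "az": 2.2}, {"x": 0, "y": 0.1, "z": 0, "ax": 0, "ay": 0, "az": 0}, {"x": 0, "y": 0.1, "z": 0, "ax": 0, "ay": 0, "az": 0}, {"x": 0, "y": 0.1, "z": 0, "ax": 0, "ay": 0, "az": 0}])

```text
time_s: 9.85
tool_pos: [0.488, -0.2747, 0.0455]
tool_rot: [-179.6, 24.8, 174.6]
force: [-0.8, 0.1, 0.4]
grip_width: 0.087
grasp_force: 0.0
```

```bash
python3 - <<'E'
from h import *
o=env.get_obs();print(o["tool_pos"],o["tool_rot"],o["qpos"],o["force"])
q=pose(25,175);zt=q.apply([0,0,1]);g=np.array([.498,-.274,.0]);t=np.r_[(g+.019*zt)[:2],.0075]
print(t,rel(t,q))
E
```

```text
[ 0.488  -0.2747  0.0455] [-179.6438   24.8004  174.6416] [ 19.0672   3.8042  15.4137 127.2665 -25.9411  29.3596 139.3493] [-0.7797  0.1306  0.3841]
[ 0.506  -0.2747  0.0075] (array([-0.0299,  0.1944,  4.2027]), array([-0.5071, -0.2006, -0.3244]))
```

Emit:
jog_arm(motion=[{"x": 0, "y": 0.1, "z": 1.2, "ax": 0, "ay": 0, "az": 0}, {"x": 0, "y": 0.1, "z": 1.2, "ax": 0, "ay": 0, "az": 0}, {"x": 0, "y": 0, "z": 1.0, "ax": 0, "ay": 0, "az": 0}, {"x": 0, "y": 0, "z": 0.7, "ax": 0, "ay": 0, "az": 0}, {"x": 0, "y": 0, "z": 0, "ax": 0, "ay": 0, "az": 0}])

```text
time_s: 10.35
tool_pos: [0.5052, -0.2745, 0.0072]
tool_rot: [-179.7, 24.7, 174.6]
force: [-0.6, -0.3, -0.2]
grip_width: 0.0867
grasp_force: 0.0
```

Emit:
jog_arm(motion=[{"x": 0, "y": 0, "z": 0, "ax": 0, "ay": 0, "az": 0}, {"x": 0, "y": 0, "z": 0, "ax": 0, "ay": 0, "az": 0}, {"x": 0, "y": 0, "z": 0, "ax": 0, "ay": 0, "az": 0}, {"x": 0, "y": 0, "z": 0, "ax": 0, "ay": 0, "az": 0}, {"x": 0, "y": 0, "z": 0, "ax": 0, "ay": 0, "az": 0}], claw=-1, squeeze=25)

```text
time_s: 10.85
tool_pos: [0.5058, -0.2749, 0.0087]
tool_rot: [-179.6, 24.8, 174.6]
force: [0.4, -0.4, -0.9]
grip_width: 0.055
grasp_force: 0.0
```

```bash
python3 - <<'E'
from h import *
o=env.get_obs();print(o["tool_pos"],o["tool_rot"],o["qpos"],o["force"],o["grip_width"],o["grasp_force"])
p,r=cur()
# target: rest centre at bottle+.119 along edge, keep rest->TCP relation (centre est x .498)
Z=R.from_euler('z',177.5-o["tool_rot"][2],degrees=True)
c0=np.array([.498,p[1],0]);yr=np.array([.0436,.999,0]);c1=np.array([.598,.038,0])+.119*yr
t=c1+Z.apply(p-c0);print("c1",c1,"target tcp",t,r.inv().apply([0,0,1]))
print(rel(p+[0,0,.1],r), (Z*r).as_euler('xyz',degrees=True))
E
```

```text
[ 0.5058 -0.2749  0.0087] [-179.6241   24.8114  174.6211] [ 19.7909   9.4867  13.6871 126.6274 -32.2319  25.0627 144.5135] [ 0.401  -0.409  -0.9187] 0.05503598540773063 0.0
c1 [0.6032 0.1569 0.    ] target tcp [0.611  0.1573 0.0087] [-0.4196 -0.006  -0.9077]
(array([-4.1963, -0.0596, -9.0767]), array([0., 0., 0.])) [-179.6241   24.8114  177.5   ]
```

Still closing; waiting a moment.

Emit:
jog_arm(motion=[{"x": 0, "y": 0, "z": 0, "ax": 0, "ay": 0, "az": 0}, {"x": 0, "y": 0, "z": 0, "ax": 0, "ay": 0, "az": 0}, {"x": 0, "y": 0, "z": 0, "ax": 0, "ay": 0, "az": 0}, {"x": 0, "y": 0, "z": 0, "ax": 0, "ay": 0, "az": 0}, {"x": 0, "y": 0, "z": 0, "ax": 0, "ay": 0, "az": 0}])

```text
time_s: 11.35
tool_pos: [0.5058, -0.2752, 0.0085]
tool_rot: [-179.6, 24.8, 174.6]
force: [1.2, -1.2, 0.7]
grip_width: 0.0422
grasp_force: 24.4
```

Emit:
jog_arm(motion=[{"x": -0.4, "y": 0, "z": -0.9, "ax": 0, "ay": 0, "az": 0}, {"x": -1.2, "y": 0, "z": -2.7, "ax": 0, "ay": 0, "az": 0}, {"x": -1.7, "y": 0, "z": -3.6, "ax": 0, "ay": 0, "az": 0}, {"x": -1.7, "y": 0, "z": -3.6, "ax": 0, "ay": 0, "az": 0}, {"x": -1.7, "y": 0, "z": -3.6, "ax": 0, "ay": 0, "az": 0}])

```text
time_s: 11.85
tool_pos: [0.5047, -0.2728, 0.1668]
tool_rot: [-179.7, 24.6, 174.6]
force: [1.7, 1.1, -4.4]
grip_width: 0.0424
grasp_force: 24.4
```

```bash
python3 - <<'E'
from h import *
o=env.get_obs();print(o["tool_pos"],o["tool_rot"],o["qpos"],o["force"],o["grip_width"],o["grasp_force"])
a=env.read_camera("top")[170:290,400:520,::-1].repeat(4,0).repeat(4,1);b=env.read_camera("side")[230:400,340:500,::-1];b=cv2.resize(b,(318,338))
c=np.zeros((480,800,3),np.uint8);c[:,:480]=a;c[:338,482:]=b;cv2.imwrite("pics/g.png",c)
E
```

```text
[ 0.5047 -0.2728  0.1668] [-179.7041   24.5543  174.6413] [ 15.8882  -4.6183  16.0725 119.0072 -13.3978  43.9514 124.6433] [ 1.6989  1.0554 -4.3559] 0.04242258800815803 24.438020498283045
```

View pics/g.png

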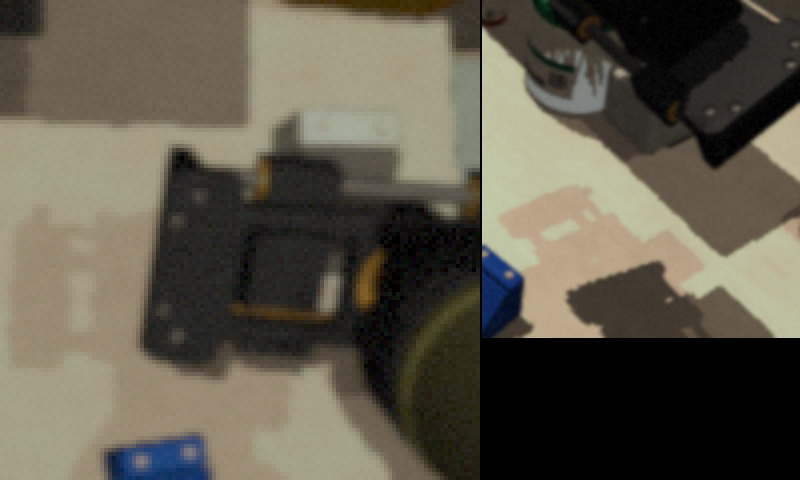

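The rest is held: 42 mm opening, 4.4 N weight, strips level. While placing it, though, the gripper body would clip the cup at (.528,.205). I'll set the rest down nearby, shift the cup a few centimetres forward, then come back for the rest.

Emit:
jog_arm(motion=[{"x": 0.3, "y": 3.05, "z": -0.1, "ax": 0, "ay": 0, "az": 0}, {"x": 0.3, "y": 3.05, "z": -0.1, "ax": 0, "ay": 0, "az": 0}, {"x": 0.3, "y": 3.05, "z": -0.1, "ax": 0, "ay": 0, "az": 0}, {"x": 0.3, "y": 3.05, "z": -0.1, "ax": 0, "ay": 0, "az": 0}, {"x": 0, "y": 0, "z": 0, "ax": 0, "ay": 0, "az": 0}])

```text
time_s: 12.45
tool_pos: [0.5035, -0.1458, 0.1617]
tool_rot: [-179.7, 24.4, 175.0]
force: [0.4, -0.1, -4.3]
grip_width: 0.0426
grasp_force: 24.5
```

Emit:
jog_arm(motion=[{"x": 1.5, "y": 0, "z": 3.2, "ax": 0, "ay": 0, "az": 0}, {"x": 1.5, "y": 0, "z": 3.2, "ax": 0, "ay": 0, "az": 0}, {"x": 1.4, "y": 0, "z": 3.0, "ax": 0, "ay": 0, "az": 0}, {"x": 1.2, "y": 0, "z": 2.6, "ax": 0, "ay": 0, "az": 0}, {"x": 0, "y": 0, "z": 0, "ax": 0, "ay": 0, "az": 0}])

```text
time_s: 12.95
tool_pos: [0.4988, -0.1507, 0.0259]
tool_rot: [-179.8, 24.0, 174.6]
force: [-1.2, 1.0, -4.6]
grip_width: 0.0425
grasp_force: 24.5
```

```bash
python3 - <<'E'
from h import *
p,r=cur();print(p,env.get_obs()["tool_rot"],env.get_obs()["qpos"])
print(rel(np.r_[p[:2],.0087],r))
E
```

```text
[ 0.4988 -0.1507  0.0259] [-179.7768   23.995   174.5561] [ 10.5285   0.167    6.5432 133.5451 -11.5299  23.109  111.2627]
(array([0.6979, 0.0061, 1.5678]), array([0., 0., 0.]))
```

Emit:
jog_arm(motion=[{"x": 0.3, "y": 0, "z": 0.6, "ax": 0, "ay": -0.8, "az": 0}, {"x": 0.25, "y": 0, "z": 0.55, "ax": 0, "ay": 0, "az": 0}, {"x": 0.15, "y": 0, "z": 0.4, "ax": 0, "ay": 0, "az": 0}, {"x": 0, "y": 0, "z": 0, "ax": 0, "ay": 0, "az": 0}, {"x": 0, "y": 0, "z": 0, "ax": 0, "ay": 0, "az": 0}])

```text
time_s: 13.45
tool_pos: [0.5056, -0.1523, 0.0162]
tool_rot: [-179.6, 25.6, 174.6]
force: [-0.3, -0.6, -3.3]
grip_width: 0.0425
grasp_force: 24.5
```

Emit:
jog_arm(motion=[{"x": 0, "y": 0, "z": 0, "ax": 0, "ay": 0, "az": 0}, {"x": 0, "y": 0, "z": 0, "ax": 0, "ay": 0, "az": 0}, {"x": 0, "y": 0, "z": 0, "ax": 0, "ay": 0, "az": 0}, {"x": 0, "y": 0, "z": 0, "ax": 0, "ay": 0, "az": 0}, {"x": 0, "y": 0, "z": 0, "ax": 0, "ay": 0, "az": 0}], claw=1)

```text
time_s: 13.95
tool_pos: [0.5055, -0.1522, 0.016]
tool_rot: [-179.6, 25.6, 174.6]
force: [0.6, -0.1, 0.2]
grip_width: 0.0746
grasp_force: 0.0
```

Emit:
jog_arm(motion=[{"x": 0, "y": 0, "z": -2, "ax": 0, "ay": 0, "az": 0}, {"x": 0, "y": 0, "z": -3.5, "ax": 0, "ay": 0, "az": 0}, {"x": -1.5, "y": 0, "z": -4, "ax": 0, "ay": 0, "az": 0}, {"x": -2, "y": 0, "z": -4, "ax": 0, "ay": 0, "az": 0}, {"x": -2, "y": 0, "z": -3, "ax": 0, "ay": 0, "az": 0}])

```text
time_s: 14.45
tool_pos: [0.4838, -0.1493, 0.1913]
tool_rot: [-179.6, 25.8, 174.6]
force: [1.2, 0.0, 0.2]
grip_width: 0.0868
grasp_force: 0.0
```

```bash
python3 - <<'E'
from h import *
p,r=cur();print(p,env.get_obs()["tool_rot"],env.get_obs()["qpos"])
q=pose(20,165);zt=q.apply([0,0,1]);t=np.array([.528,.205,.036])+.019*zt
print(t,t-zt*.12,rel(t-zt*.14,q))
E
```

```text
[ 0.4838 -0.1493  0.1913] [-179.595    25.7521  174.6215] [ 13.235  -16.804    3.8071 126.5591  -5.0644  44.9821 104.4384]
[0.5343 0.2033 0.0181] [0.4946 0.2139 0.1309] (array([ 4.5095, 36.3967,  2.1891]), array([3.338 , 5.7696, 8.8478]))
```

Emit:
jog_arm(motion=[{"x": -1.5, "y": 3, "z": 0.7, "ax": 0, "ay": 0, "az": 0}, {"x": -1.5, "y": 3, "z": 0.7, "ax": 0, "ay": 0, "az": 0}, {"x": 0, "y": 4, "z": 0, "ax": 0, "ay": 0, "az": 0}, {"x": 0, "y": 4, "z": 0, "ax": 0, "ay": 0, "az": 0}, {"x": 0, "y": 4, "z": 0, "ax": 0, "ay": 0, "az": 0}])

```text
time_s: 14.95
tool_pos: [0.534, 0.0284, 0.1876]
tool_rot: [-179.6, 25.6, 174.6]
force: [1.4, -0.0, -0.2]
grip_width: 0.0869
grasp_force: 0.0
```

Emit:
jog_arm(motion=[{"x": 0, "y": 4, "z": 0, "ax": 0, "ay": 0, "az": 0}, {"x": 0, "y": 4, "z": 0, "ax": 0, "ay": 0, "az": 0}, {"x": 0, "y": 4, "z": 0, "ax": 0, "ay": 0, "az": 0}, {"x": 0, "y": 4, "z": 0, "ax": 1.6, "ay": 2.8, "az": 4.4}, {"x": 0, "y": 2, "z": 0, "ax": 1.6, "ay": 2.8, "az": 4.4}])

```text
time_s: 15.45
tool_pos: [0.5522, 0.2104, 0.1872]
tool_rot: [179.7, 19.9, 165.1]
force: [0.1, 0.7, 0.4]
grip_width: 0.0873
grasp_force: 0.0
```

```bash
python3 - <<'E'
from h import *
p,r=cur();print(p,env.get_obs()["tool_rot"],env.get_obs()["qpos"])
q=pose(20,165);zt=q.apply([0,0,1]);t=np.array([.528,.205,.036])+.019*zt
print(t,rel(t-zt*.1,q),rel(t,q))
im=env.read_camera("top")[...,::-1]
m=cv2.inRange(cv2.cvtColor(im,cv2.COLOR_BGR2HSV)[195:245,185:240],(12,120,60),(30,255,255));n,l,s,c=cv2.connectedComponentsWithStats(m);i=1+np.argmax(s[1:,4]);u=c[i]+[185,195];print(u,s[i],plane("top",*u,.067))
c=np.zeros((600,800,3),np.uint8);c[:300,:800]=cv2.resize(im[140:290,160:560],(800,300));c[300:600,:400]=cv2.resize(env.read_camera("side")[225:375,290:490,::-1],(400,300));cv2.imwrite("pics/t2.png",c)
E
```

```text
[0.5522 0.2104 0.1872] [179.7476  19.9492 165.1151] [  2.6052   3.2655 -35.7621 108.1978  19.6802  56.7836  33.2075]
[0.5343 0.2033 0.0181] (array([ 7.2346, -1.1589,  5.358 ]), array([ 0.2917, -0.0511,  0.108 ])) (array([ 7.2258, -1.2098, 15.3579]), array([ 0.2917, -0.0511,  0.108 ]))
[197.8077 231.8462] [10 35  7  5 26] [0.5061 0.2264 0.067 ]
```

View pics/t2.png

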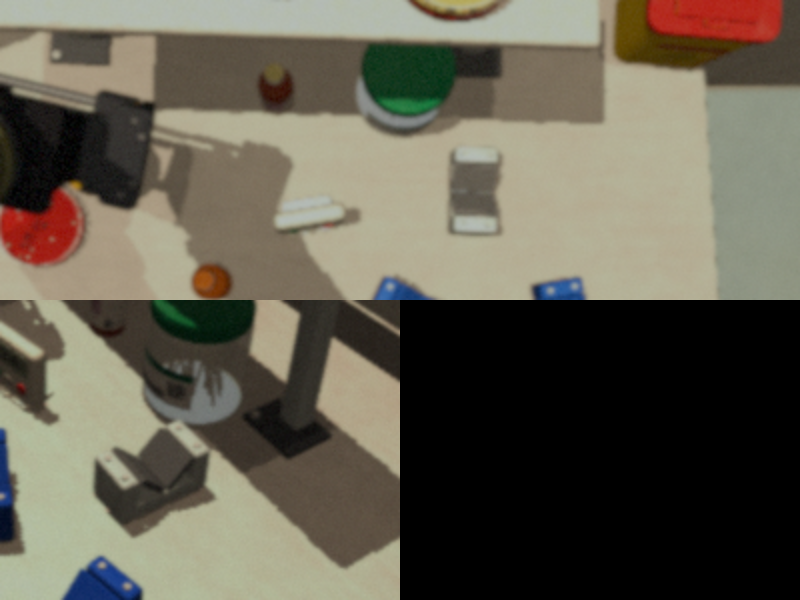

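The rest stands flat at crop (476,190), i.e. top pixel (398,235). The bottle, jar, timer and dish are unmoved.

```bash
python3 - <<'E'
from h import *
q=[(457,148),(499,148),(498,233),(451,233)]
P=np.array([plane("top",160+a/2,140+b/2,.044) for a,b in q]);print(P,P.mean(0))
q=[(95,461),(131,488),(209,455),(178,422)]
P=np.array([plane("side",290+a/2,225+(b-300)/2,.044) for a,b in q]);print(P,P.mean(0))
im=cv2.imread("pics/t1.png")
m=cv2.inRange(cv2.cvtColor(im,cv2.COLOR_BGR2HSV)[195:245,186:240],(12,120,60),(35,255,255));n,l,s,c=cv2.connectedComponentsWithStats(m);i=1+np.argmax(s[1:,4]);u=c[i]+[186,195];print(u,s[i],plane("top",*u,.067))
E
```

```text
[[ 0.5384 -0.1358  0.044 ]
 [ 0.5378 -0.1767  0.044 ]
 [ 0.4551 -0.1725  0.044 ]
 [ 0.4559 -0.1272  0.044 ]] [ 0.4968 -0.153   0.044 ]
[[ 0.4577 -0.1357  0.044 ]
 [ 0.4636 -0.1736  0.044 ]
 [ 0.5359 -0.1798  0.044 ]
 [ 0.5399 -0.1374  0.044 ]] [ 0.4993 -0.1566  0.044 ]
[208.0388 220.6889] [  5   9  35  34 929] [0.5269 0.2076 0.067 ]
```

Emit:
jog_arm(motion=[{"x": 2.0, "y": -0.3, "z": 1.0, "ax": 0.3, "ay": 0, "az": 0}, {"x": 2.0, "y": -0.3, "z": 1.0, "ax": 0, "ay": 0, "az": 0}, {"x": 2.0, "y": -0.3, "z": 1.0, "ax": 0, "ay": 0, "az": 0}, {"x": 1.2, "y": -0.3, "z": 1.0, "ax": 0, "ay": 0, "az": 0}, {"x": 0, "y": 0, "z": 1.0, "ax": 0, "ay": 0, "az": 0}])

```text
time_s: 16.05
tool_pos: [0.4994, 0.2059, 0.1138]
tool_rot: [-179.7, 20.0, 165.2]
force: [0.7, 0.5, 0.1]
grip_width: 0.0872
grasp_force: 0.0
```

```bash
python3 - <<'E'
from h import *
p,r=cur();print(p,env.get_obs()["tool_rot"],env.get_obs()["qpos"])
q=pose(20,165);zt=q.apply([0,0,1]);t=np.array([.528,.205,.036])+.019*zt
print(t,rel(t,q))
E
```

```text
[0.4994 0.2059 0.1138] [-179.6949   19.9735  165.1677] [  1.0871   1.8627 -37.0209 118.5345  22.1548  49.3781  26.3462]
[0.5343 0.2033 0.0181] (array([ 0.0389,  0.7003, 10.157 ]), array([-0.2478, -0.026 ,  0.1576]))
```

Emit:
jog_arm(motion=[{"x": 0, "y": 0.5, "z": 1.5, "ax": 0, "ay": 0, "az": 0}, {"x": 0, "y": 0.4, "z": 2.5, "ax": 0, "ay": 0, "az": 0}, {"x": 0, "y": 0, "z": 2.7, "ax": 0, "ay": 0, "az": 0}, {"x": 0, "y": 0, "z": 2.2, "ax": 0, "ay": 0, "az": 0}, {"x": 0, "y": 0, "z": 1.0, "ax": 0, "ay": 0, "az": 0}])

```text
time_s: 16.55
tool_pos: [0.5361, 0.205, 0.0198]
tool_rot: [-179.7, 19.9, 165.0]
force: [0.2, 0.0, 0.6]
grip_width: 0.087
grasp_force: 0.0
```

Emit:
jog_arm(motion=[{"x": 0, "y": 0, "z": 0, "ax": 0, "ay": 0, "az": 0}, {"x": 0, "y": 0, "z": 0, "ax": 0, "ay": 0, "az": 0}, {"x": 0, "y": 0, "z": 0, "ax": 0, "ay": 0, "az": 0}, {"x": 0, "y": 0, "z": 0, "ax": 0, "ay": 0, "az": 0}, {"x": 0, "y": 0, "z": 0, "ax": 0, "ay": 0, "az": 0}], claw=-1, squeeze=10)

```text
time_s: 17.05
tool_pos: [0.5364, 0.2073, 0.0229]
tool_rot: [-179.9, 20.1, 165.1]
force: [-0.4, -0.4, 1.8]
grip_width: 0.0566
grasp_force: 10.0
```

```bash
python3 - <<'E'
from h import *
p,r=cur();o=env.get_obs();print(p,o["tool_rot"],o["qpos"],o["grip_width"],o["grasp_force"])
Z=R.from_euler('z',-15,degrees=True)
c0=np.array([.5275,.207,0]);c1=np.array([.495,.19,0])
t=c1+Z.apply(p-c0);print(t,rel(t+[0,0,.02],Z*r,p+[0,0,.02],r),rel(p+[0,0,.02],r))
E
```

```text
[0.5364 0.2073 0.0229] [-179.8859   20.075   165.0797] [ -1.6916  14.4244 -34.1997 118.7877  36.4144  41.4544  14.8379] 0.056634477218679806 9.984873333305586
[0.5036 0.188  0.0229] (array([ 2.5041, -2.7104, -0.9097]), array([ 5.1487,  0.0281, 14.0886])) (array([-0.6865, -0.0037, -1.8785]), array([0., 0., 0.]))
```

Emit:
jog_arm(motion=[{"x": -0.7, "y": 0, "z": -1.9, "ax": 0, "ay": 0, "az": 0}, {"x": 1.25, "y": -1.35, "z": -0.45, "ax": 0, "ay": 0, "az": 0}, {"x": 1.25, "y": -1.35, "z": -0.45, "ax": 0, "ay": 0, "az": 0}, {"x": 0, "y": 0, "z": 0, "ax": 2.6, "ay": 0, "az": 7.0}, {"x": 0, "y": 0, "z": 0, "ax": 2.6, "ay": 0, "az": 7.0}])

```text
time_s: 17.55
tool_pos: [0.503, 0.1865, 0.0428]
tool_rot: [-179.7, 20.1, 149.8]
force: [-0.4, 0.2, -0.1]
grip_width: 0.0562
grasp_force: 10.0
```

```bash
python3 - <<'E'
from h import *
p,r=cur();o=env.get_obs();print(p,o["tool_rot"],o["qpos"],o["grip_width"],o["grasp_force"])
print(rel([.5036,.188,.0229],pose(20.07,150.1)))
E
```

```text
[0.503  0.1865 0.0428] [-179.7274   20.1489  149.8253] [ -3.1971  11.0388 -34.6845 119.5534  34.0656  48.662    0.5209] 0.05618566759380648 9.995222092838958
(array([0.7069, 0.167 , 1.8612]), array([-0.3671,  0.0783, -0.2581]))
```

Emit:
jog_arm(motion=[{"x": 0.3, "y": 0.1, "z": 0.7, "ax": 0, "ay": 0, "az": 0}, {"x": 0.2, "y": 0, "z": 0.6, "ax": 0, "ay": 0, "az": 0}, {"x": 0.2, "y": 0, "z": 0.5, "ax": 0, "ay": 0, "az": 0}, {"x": 0, "y": 0, "z": 0.1, "ax": 0, "ay": 0, "az": 0}, {"x": 0, "y": 0, "z": 0, "ax": 0, "ay": 0, "az": 0}])

```text
time_s: 18.05
tool_pos: [0.5037, 0.188, 0.0219]
tool_rot: [-179.7, 20.1, 150.3]
force: [-2.8, -0.4, 4.5]
grip_width: 0.0566
grasp_force: 10.0
```

```bash
python3 - <<'E'
from h import *
p,r=cur();o=env.get_obs();print(p,o["tool_rot"],o["force"])
E
```

```text
[0.5037 0.188  0.0219] [-179.6718   20.0616  150.2593] [-2.793  -0.4152  4.502 ]
```

Emit:
jog_arm(motion=[{"x": 0, "y": 0, "z": 0, "ax": 0, "ay": 0, "az": 0}, {"x": 0, "y": 0, "z": 0, "ax": 0, "ay": 0, "az": 0}, {"x": 0, "y": 0, "z": 0, "ax": 0, "ay": 0, "az": 0}, {"x": 0, "y": 0, "z": 0, "ax": 0, "ay": 0, "az": 0}, {"x": 0, "y": 0, "z": 0, "ax": 0, "ay": 0, "az": 0}], claw=1)

```text
time_s: 18.55
tool_pos: [0.5037, 0.1884, 0.0218]
tool_rot: [-179.7, 20.0, 150.2]
force: [0.1, -0.0, -0.5]
grip_width: 0.0845
grasp_force: 0.0
```

Emit:
jog_arm(motion=[{"x": 0, "y": 0, "z": -2, "ax": 0, "ay": 0, "az": 0}, {"x": 0, "y": 0, "z": -3.5, "ax": 0, "ay": 0, "az": 0}, {"x": 0, "y": 0, "z": -4, "ax": 0, "ay": 0, "az": 0}, {"x": -2, "y": 0, "z": -4, "ax": 0, "ay": 0, "az": 0}, {"x": -3, "y": 0, "z": -3, "ax": 0, "ay": 0, "az": 0}])

```text
time_s: 19.05
tool_pos: [0.4948, 0.1959, 0.1964]
tool_rot: [-179.8, 20.1, 150.4]
force: [1.1, 0.6, 0.7]
grip_width: 0.0871
grasp_force: 0.0
```

```bash
python3 - <<'E'
from h import *
p,r=cur();print(p,env.get_obs()["tool_rot"],env.get_obs()["qpos"])
q=pose(25,175);print("turn",rel(p,q),"then",rel([.53,-.14,.19],q,p,q))
im=env.read_camera("top")[...,::-1];cv2.imwrite("pics/t3.png",im)
m=cv2.inRange(cv2.cvtColor(im,cv2.COLOR_BGR2HSV)[190:265,186:260],(12,120,60),(35,255,255));n,l,s,c=cv2.connectedComponentsWithStats(m);i=1+np.argmax(s[1:,4]);u=c[i]+[186,190];print(u,s[i],plane("top",*u,.067))
E
```

```text
[0.4948 0.1959 0.1964] [-179.7913   20.0954  150.4199] [ -0.2032  -1.3693 -36.1676 111.0234  19.7619  63.2585  16.0568]
turn (array([0., 0., 0.]), array([ -9.634 ,  -4.8707, -22.7004])) then (array([ -5.5599, -33.1578,   3.2995]), array([0., 0., 0.]))
[220.0557 229.5432] [ 17  31  32  20 359] [0.5098 0.1851 0.067 ]
```

Emit:
jog_arm(motion=[{"x": 0, "y": 0, "z": 0, "ax": -3.2, "ay": -1.6, "az": -7.6}, {"x": 0, "y": 0, "z": 0, "ax": -3.2, "ay": -1.6, "az": -7.6}, {"x": 0, "y": 0, "z": 0, "ax": -3.2, "ay": -1.6, "az": -7.6}, {"x": -2, "y": -4, "z": 1.2, "ax": 0, "ay": 0, "az": 0}, {"x": -2, "y": -4, "z": 1.2, "ax": 0, "ay": 0, "az": 0}])

```text
time_s: 19.6
tool_pos: [0.5349, 0.1097, 0.1896]
tool_rot: [-179.9, 25.0, 175.0]
force: [1.0, 0.1, 0.2]
grip_width: 0.0869
grasp_force: 0.0
```

Emit:
jog_arm(motion=[{"x": -1.5, "y": -4.2, "z": 1, "ax": 0, "ay": 0, "az": 0}, {"x": 0, "y": -4.2, "z": 0, "ax": 0, "ay": 0, "az": 0}, {"x": 0, "y": -4.2, "z": 0, "ax": 0, "ay": 0, "az": 0}, {"x": 0, "y": -4.2, "z": 0, "ax": 0, "ay": 0, "az": 0}, {"x": 0, "y": -4.2, "z": 0, "ax": 0, "ay": 0, "az": 0}])

```text
time_s: 20.1
tool_pos: [0.533, -0.1024, 0.1865]
tool_rot: [-179.9, 24.8, 174.9]
force: [1.2, -0.4, 0.5]
grip_width: 0.0871
grasp_force: 0.0
```

```bash
python3 - <<'E'
from h import *
p,r=cur();print(p,env.get_obs()["tool_rot"],env.get_obs()["qpos"])
q=pose(25.5,175);zt=q.apply([0,0,1]);t=np.r_[(np.array([.498,-.154,.0])+.019*zt)[:2],.0085]
print(t,rel(t-zt*.1,q),rel(t,q))
E
```

```text
[ 0.533  -0.1024  0.1865] [-179.8968   24.8493  174.8501] [ 10.8319 -10.9884  -1.5113 122.443   -2.778   43.7741  95.6965]
[ 0.5061 -0.1547  0.0085] (array([ 9.5931, -5.4493,  5.2369]), array([-0.167 , -0.6509, -0.1351])) (array([ 9.4795, -5.42  , 15.2362]), array([-0.167 , -0.6509, -0.1351]))
```

Emit:
jog_arm(motion=[{"x": 1.9, "y": -1.1, "z": 1.05, "ax": 0, "ay": -0.6, "az": 0}, {"x": 1.9, "y": -1.1, "z": 1.05, "ax": 0, "ay": 0, "az": 0}, {"x": 1.9, "y": -1.1, "z": 1.05, "ax": 0, "ay": 0, "az": 0}, {"x": 1.9, "y": -1.1, "z": 1.05, "ax": 0, "ay": 0, "az": 0}, {"x": 1.9, "y": -1.05, "z": 1.05, "ax": 0, "ay": 0, "az": 0}])

```text
time_s: 20.6
tool_pos: [0.4646, -0.1498, 0.0978]
tool_rot: [-179.9, 25.4, 174.8]
force: [0.9, -1.2, 0.4]
grip_width: 0.087
grasp_force: 0.0
```

```bash
python3 - <<'E'
from h import *
p,r=cur();print(p,env.get_obs()["tool_rot"],env.get_obs()["qpos"])
q=pose(25.5,175);zt=q.apply([0,0,1]);t=np.r_[(np.array([.498,-.154,.0])+.019*zt)[:2],.0085]
print(rel(t,q))
E
```

```text
[ 0.4646 -0.1498  0.0978] [-179.8958   25.4296  174.8428] [ 12.3198 -12.5127   6.2911 134.8773  -7.9743  33.0137 109.3267]
(array([ 0.0562, -0.0953,  9.8592]), array([-0.1718, -0.0706, -0.1418]))
```

Emit:
jog_arm(motion=[{"x": 0, "y": -0.1, "z": 2.5, "ax": 0, "ay": 0, "az": 0}, {"x": 0, "y": 0, "z": 2.7, "ax": 0, "ay": 0, "az": 0}, {"x": 0, "y": 0, "z": 2.3, "ax": 0, "ay": 0, "az": 0}, {"x": 0, "y": 0, "z": 1.6, "ax": 0, "ay": 0, "az": 0}, {"x": 0, "y": 0, "z": 0.6, "ax": 0, "ay": 0, "az": 0}])

```text
time_s: 21.1
tool_pos: [0.506, -0.1539, 0.0091]
tool_rot: [-179.9, 25.3, 174.9]
force: [-0.1, -1.0, -0.7]
grip_width: 0.0864
grasp_force: 0.0
```

```bash
python3 - <<'E'
from h import *
p,r=cur();print(p,env.get_obs()["tool_rot"],env.get_obs()["qpos"])
q=pose(25.5,175);zt=q.apply([0,0,1]);t=np.r_[(np.array([.498,-.154,.0])+.019*zt)[:2],.0085]
print(rel(t,q))
E
```

```text
[ 0.506  -0.1539  0.0091] [-179.93     25.2562  174.8589] [  9.9868   2.7484   7.8311 134.1125 -17.3568  19.2356 117.7736]
(array([ 0.0065, -0.0833,  0.0602]), array([-0.1304, -0.2439, -0.1273]))
```

Emit:
jog_arm(motion=[{"x": 0, "y": 0, "z": 0, "ax": 0, "ay": 0, "az": 0}, {"x": 0, "y": 0, "z": 0, "ax": 0, "ay": 0, "az": 0}, {"x": 0, "y": 0, "z": 0, "ax": 0, "ay": 0, "az": 0}, {"x": 0, "y": 0, "z": 0, "ax": 0, "ay": 0, "az": 0}, {"x": 0, "y": 0, "z": 0, "ax": 0, "ay": 0, "az": 0}], claw=-1, squeeze=40)

```text
time_s: 21.6
tool_pos: [0.5072, -0.1544, 0.0119]
tool_rot: [-179.9, 25.5, 174.8]
force: [-0.0, 0.4, 0.2]
grip_width: 0.0549
grasp_force: 0.0
```

Emit:
jog_arm(motion=[{"x": 0, "y": 0, "z": 0, "ax": 0, "ay": 0, "az": 0}, {"x": 0, "y": 0, "z": 0, "ax": 0, "ay": 0, "az": 0}, {"x": 0, "y": 0, "z": 0, "ax": 0, "ay": 0, "az": 0}, {"x": 0, "y": 0, "z": 0, "ax": 0, "ay": 0, "az": 0}, {"x": 0, "y": 0, "z": 0, "ax": 0, "ay": 0, "az": 0}])

```text
time_s: 22.1
tool_pos: [0.5071, -0.1539, 0.0115]
tool_rot: [-179.9, 25.5, 174.9]
force: [-2.8, 1.8, 5.7]
grip_width: 0.0416
grasp_force: 39.8
```

```bash
python3 - <<'E'
from h import *
p,r=cur();o=env.get_obs();print(p,o["tool_rot"],o["grip_width"],o["grasp_force"])
np.savez("grip.npz",p=p,r=r.as_quat())
print(rel(p+[0,0,.15],r))
E
```

```text
[ 0.5071 -0.1539  0.0115] [-179.9327   25.4647  174.8628] 0.041637430319813505 39.800501125864685
(array([ -6.4493,  -0.0159, -13.5427]), array([0., 0., 0.]))
```

Emit:
jog_arm(motion=[{"x": -0.6, "y": 0, "z": -1.3, "ax": 0, "ay": 0, "az": 0}, {"x": -1.3, "y": 0, "z": -2.7, "ax": 0, "ay": 0, "az": 0}, {"x": -1.6, "y": 0, "z": -3.4, "ax": 0, "ay": 0, "az": 0}, {"x": -1.6, "y": 0, "z": -3.4, "ax": 0, "ay": 0, "az": 0}, {"x": -1.4, "y": 0, "z": -3.0, "ax": 0, "ay": 0, "az": 0}])

```text
time_s: 22.6
tool_pos: [0.5051, -0.154, 0.164]
tool_rot: [-179.9, 25.3, 174.8]
force: [0.6, 0.3, -3.6]
grip_width: 0.0414
grasp_force: 39.8
```

```bash
python3 - <<'E'
from h import *
p,r=cur();o=env.get_obs();print(p,o["tool_rot"],o["grip_width"],o["grasp_force"],o["force"])
g=np.load("grip.npz");P=g["p"];G=R.from_quat(g["r"])
Z=R.from_euler('z',177.5-174.86,degrees=True)
c1=np.array([.598,.038,0])+.119*np.array([.0436,.999,0])
t=c1+Z.apply(P-[.498,-.154,0]);print(t);np.savez("tgt.npz",t=t,q=(Z*G).as_quat())
print(rel(t+[-.07,0,.14],Z*G))
im=env.read_camera("top");cv2.imwrite("pics/t4.png",im[...,::-1])
E
```

```text
[ 0.5051 -0.154   0.164 ] [-179.9052   25.3229  174.835 ] 0.041444247846644425 39.803892698837444 [ 0.5543  0.2932 -3.5578]
[0.6123 0.1574 0.0115]
(array([-0.2788, 31.3515,  1.4675]), array([-1.1716, -0.1452, -2.4098]))
```

Emit:
jog_arm(motion=[{"x": -0.5, "y": 3.5, "z": 0.3, "ax": 0, "ay": 0, "az": 0}, {"x": -0.5, "y": 3.5, "z": 0.3, "ax": 0, "ay": 0, "az": 0}, {"x": 0, "y": 3.5, "z": 0, "ax": 0, "ay": 0, "az": 0}, {"x": 0, "y": 3.5, "z": 0, "ax": 0, "ay": 0, "az": 0}, {"x": 0, "y": 3.5, "z": 0, "ax": 0, "ay": 0, "az": 0}])

```text
time_s: 23.15
tool_pos: [0.5323, 0.0203, 0.1603]
tool_rot: [-179.9, 25.3, 174.8]
force: [0.3, -0.1, -3.1]
grip_width: 0.0417
grasp_force: 39.8
```

Emit:
jog_arm(motion=[{"x": 0, "y": 3.5, "z": 0, "ax": 0, "ay": 0, "az": 0}, {"x": 0, "y": 3.5, "z": 0, "ax": 0, "ay": 0, "az": 0}, {"x": 0, "y": 3.5, "z": 0, "ax": -0.6, "ay": 0, "az": -1.2}, {"x": 0, "y": 3.0, "z": 0, "ax": -0.6, "ay": 0, "az": -1.2}, {"x": 0, "y": 0, "z": 0, "ax": 0, "ay": 0, "az": 0}])

```text
time_s: 23.65
tool_pos: [0.5441, 0.1587, 0.1608]
tool_rot: [179.9, 25.3, 177.9]
force: [-0.2, 0.4, -3.5]
grip_width: 0.042
grasp_force: 39.8
```

```bash
python3 - <<'E'
from h import *
p,r=cur();o=env.get_obs();print(p,o["tool_rot"],o["qpos"],o["grip_width"],o["force"])
g=np.load("tgt.npz");t=g["t"];q=R.from_quat(g["q"])
print(rel(t+[0,0,.05],q));print(rel(t,q,t+[0,0,.05],q))
im=env.read_camera("side")[...,::-1];cv2.imwrite("pics/s5.png",im)
E
```

```text
[0.5441 0.1587 0.1608] [179.9242  25.3301 177.8692] [  0.3746  -4.9288 -25.6333 120.1009  13.822   42.4876  53.8692] 0.04200427138331653 [-0.2035  0.3546 -3.4642]
(array([-1.9146,  0.1044, 11.8975]), array([ 0.3002, -0.1346,  0.331 ]))
(array([2.1498, 0.0053, 4.5142]), array([0., 0., 0.]))
```

Emit:
jog_arm(motion=[{"x": -0.4, "y": 0, "z": 2.4, "ax": 0.3, "ay": -0.1, "az": 0.3}, {"x": -0.4, "y": 0, "z": 2.4, "ax": 0, "ay": 0, "az": 0}, {"x": -0.4, "y": 0, "z": 2.4, "ax": 0, "ay": 0, "az": 0}, {"x": -0.4, "y": 0, "z": 2.4, "ax": 0, "ay": 0, "az": 0}, {"x": -0.3, "y": 0, "z": 2.3, "ax": 0, "ay": 0, "az": 0}])

```text
time_s: 24.2
tool_pos: [0.6132, 0.1476, 0.0606]
tool_rot: [-179.7, 25.4, 177.1]
force: [0.3, 0.3, -3.3]
grip_width: 0.0416
grasp_force: 39.8
```

```bash
python3 - <<'E'
from h import *
p,r=cur();o=env.get_obs();print(p,o["tool_rot"],o["qpos"],o["grip_width"],o["force"])
g=np.load("tgt.npz");t=g["t"];q=R.from_quat(g["q"])
print(rel(t,q))
E
```

```text
[0.6132 0.1476 0.0606] [-179.72     25.3987  177.0625] [ -0.0278  10.9858 -23.7675 117.8472  29.6034  32.2386  41.9873] 0.041623527162068144 [ 0.288   0.2726 -3.2649]
(array([2.2322, 0.9894, 4.3706]), array([-0.4018, -0.0672, -0.3975]))
```

Emit:
jog_arm(motion=[{"x": 0.5, "y": 0.5, "z": 1.0, "ax": -0.4, "ay": 0, "az": -0.4}, {"x": 0.5, "y": 0.5, "z": 1.0, "ax": 0, "ay": 0, "az": 0}, {"x": 0.5, "y": 0, "z": 1.0, "ax": 0, "ay": 0, "az": 0}, {"x": 0.35, "y": 0, "z": 0.7, "ax": 0, "ay": 0, "az": 0}, {"x": 0, "y": 0, "z": 0, "ax": 0, "ay": 0, "az": 0}])

```text
time_s: 24.7
tool_pos: [0.6116, 0.159, 0.0197]
tool_rot: [-179.9, 25.4, 177.6]
force: [-0.7, -0.7, -3.5]
grip_width: 0.0418
grasp_force: 39.8
```

```bash
python3 - <<'E'
from h import *
p,r=cur();o=env.get_obs();print(p,o["tool_rot"],o["qpos"],o["grip_width"],o["force"])
g=np.load("tgt.npz");t=g["t"];q=R.from_quat(g["q"])
print(rel(t,q))
E
```

```text
[0.6116 0.159  0.0197] [-179.9228   25.3612  177.6327] [ -3.0941  14.8565 -21.8675 119.1026  35.9317  28.3691  35.2818] 0.041845248211017774 [-0.7095 -0.7131 -3.4739]
(array([ 0.2824, -0.1642,  0.7795]), array([ 0.0458, -0.1034,  0.1174]))
```

Emit:
jog_arm(motion=[{"x": 0.1, "y": -0.15, "z": 0.3, "ax": 0, "ay": -0.1, "az": 0}, {"x": 0.1, "y": 0, "z": 0.3, "ax": 0, "ay": 0, "az": 0}, {"x": 0.08, "y": 0, "z": 0.2, "ax": 0, "ay": 0, "az": 0}, {"x": 0, "y": 0, "z": 0, "ax": 0, "ay": 0, "az": 0}, {"x": 0, "y": 0, "z": 0, "ax": 0, "ay": 0, "az": 0}])

```text
time_s: 25.2
tool_pos: [0.6142, 0.1587, 0.0133]
tool_rot: [180.0, 25.7, 177.6]
force: [0.1, -0.5, -3.0]
grip_width: 0.0418
grasp_force: 39.8
```

```bash
python3 - <<'E'
from h import *
p,r=cur();o=env.get_obs();print(p,o["tool_rot"],o["force"])
g=np.load("tgt.npz");t=g["t"];q=R.from_quat(g["q"])
print(rel(t,q))
E
```

```text
[0.6142 0.1587 0.0133] [179.9687  25.6561 177.6174] [ 0.0743 -0.4815 -3.0314]
(array([ 0.2484, -0.1396,  0.0843]), array([0.148 , 0.1914, 0.1033]))
```

Emit:
jog_arm(motion=[{"x": 0.15, "y": -0.1, "z": 0.1, "ax": 0, "ay": 0.1, "az": 0}, {"x": 0.1, "y": 0, "z": 0.1, "ax": 0, "ay": 0, "az": 0}, {"x": 0, "y": 0, "z": 0, "ax": 0, "ay": 0, "az": 0}, {"x": 0, "y": 0, "z": 0, "ax": 0, "ay": 0, "az": 0}, {"x": 0, "y": 0, "z": 0, "ax": 0, "ay": 0, "az": 0}])

```text
time_s: 25.7
tool_pos: [0.6134, 0.1577, 0.0115]
tool_rot: [180.0, 25.6, 177.6]
force: [-4.1, -1.0, 6.5]
grip_width: 0.0414
grasp_force: 39.8
```

Emit:
jog_arm(motion=[{"x": 0, "y": 0, "z": 0, "ax": 0, "ay": 0, "az": 0}, {"x": 0, "y": 0, "z": 0, "ax": 0, "ay": 0, "az": 0}, {"x": 0, "y": 0, "z": 0, "ax": 0, "ay": 0, "az": 0}, {"x": 0, "y": 0, "z": 0, "ax": 0, "ay": 0, "az": 0}, {"x": 0, "y": 0, "z": 0, "ax": 0, "ay": 0, "az": 0}], claw=0.7)

```text
time_s: 26.2
tool_pos: [0.6127, 0.1577, 0.0102]
tool_rot: [180.0, 25.5, 177.6]
force: [-0.1, 0.3, 0.1]
grip_width: 0.0707
grasp_force: 0.0
```

```bash
python3 - <<'E'
from h import *
p,r=cur();o=env.get_obs();print(p,o["tool_rot"],o["force"],o["grip_width"],o["grasp_force"])
E
```

```text
[0.6127 0.1577 0.0102] [179.9703  25.5411 177.6184] [-0.0551  0.3379  0.1102] 0.07071915660936921 0.0
```

Emit:
jog_arm(motion=[{"x": 0, "y": 0, "z": -2, "ax": 0, "ay": 0, "az": 0}, {"x": 0, "y": 0, "z": -3.5, "ax": 0, "ay": 0, "az": 0}, {"x": 0, "y": 0, "z": -4, "ax": 0, "ay": 0, "az": 0}, {"x": 0, "y": 0, "z": -4, "ax": 0, "ay": 0, "az": 0}, {"x": 0, "y": 0, "z": -4, "ax": 0, "ay": 0, "az": 0}])

```text
time_s: 26.7
tool_pos: [0.5363, 0.1609, 0.1693]
tool_rot: [180.0, 25.5, 177.6]
force: [1.4, -0.6, -0.3]
grip_width: 0.074
grasp_force: 0.0
```

Emit:
jog_arm(motion=[{"x": 0, "y": -4, "z": 0, "ax": 0, "ay": -3, "az": 0}, {"x": 0, "y": -4, "z": 0, "ax": 0, "ay": -3, "az": 0}, {"x": 0, "y": -4, "z": 0, "ax": 0, "ay": -3, "az": 0}, {"x": 0, "y": -3.5, "z": 0, "ax": 0, "ay": 0, "az": 0}, {"x": 0, "y": 0, "z": 0, "ax": 0, "ay": 0, "az": 0}], claw=-1, squeeze=10)

```text
time_s: 27.2
tool_pos: [0.5294, 0.0006, 0.1665]
tool_rot: [179.9, 34.4, 177.1]
force: [0.3, 1.0, 0.4]
grip_width: 0.0418
grasp_force: 0.0
```

```bash
python3 - <<'E'
from h import *
p,r=cur();o=env.get_obs();print(p,o["tool_rot"],o["qpos"],o["grip_width"])
im=env.read_camera("side")[...,::-1];cv2.imwrite("pics/s6.png",im)
tp=env.read_camera("top")[...,::-1];cv2.imwrite("pics/t6.png",tp)
c=np.zeros((600,800,3),np.uint8);c[:260]=cv2.resize(tp[155:285,180:580],(800,260),interpolation=3);c[262:600,:480]=cv2.resize(im[150:291,250:450],(480,338),interpolation=3);cv2.imwrite("pics/v6.png",c)
# bottle displaced? cap neighbourhood vs start
s0=cv2.imread("pics/side0.png");print("diff cap/jar",[np.abs(im[a:b,c:d].astype(int)-s0[a:b,c:d]).mean().round(1) for a,b,c,d in[(185,240,335,358),(208,285,362,418)]])
E
```

```text
[0.5294 0.0006 0.1665] [179.9175  34.383  177.1196] [  2.6284 -17.2261  -7.9513 133.2342   4.8206  29.8597  78.0069] 0.041764552986564236
diff cap/jar [np.float64(10.3), np.float64(5.8)]
```

View pics/v6.png

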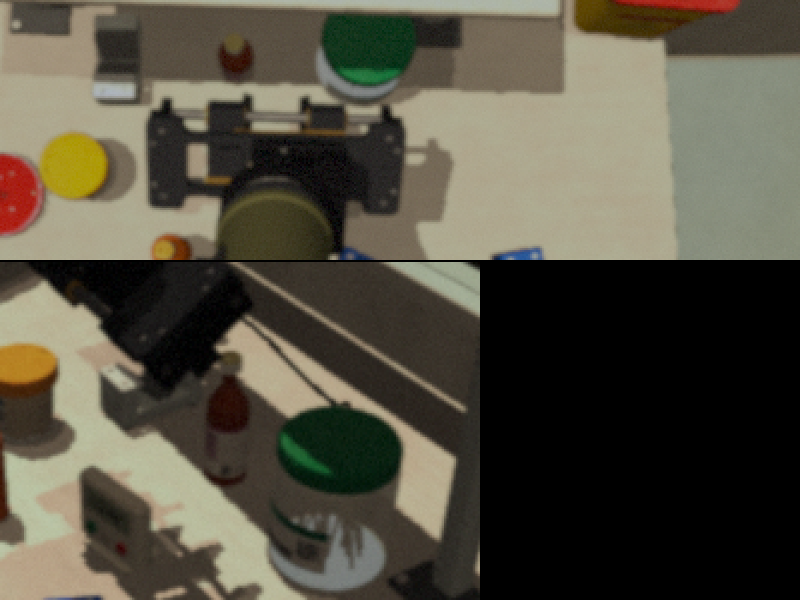

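The rest is at top crop corners (101,17)–(135,100), the bottle is still upright with its cap at (236,44), and the cup is at (74,165).

```bash
python3 - <<'E'
from h import *
q=[(101,17),(138,17),(135.5,100),(94.5,100)]
P=np.array([plane("top",180+a/2,155+b/2,.044) for a,b in q]);print(P,P.mean(0))
b=plane("top",180+236/2,155+44/2,.117);print("bottle",b)
d=P.mean(0)-b;yr=np.array([.0436,.999]);xr=np.array([.999,-.0436]);print("along",d[:2]@yr,"across",d[:2]@xr)
# near strip edge via side
P2=np.array([plane("side",250+a/2.4,150+(v-262)/2.4,.044) for a,v in[(101,372),(118,391)]]);print("side near corners",P2)
q=pose(35);print("pre",rel([.575,.0,.125],q)); print("start push",rel([.608,.001,.098],q))
E
```

```text
[[0.6426 0.17   0.044 ]
 [0.6422 0.1341 0.044 ]
 [0.56   0.1365 0.044 ]
 [0.5605 0.1759 0.044 ]] [0.6013 0.1541 0.044 ]
bottle [0.5962 0.0368 0.117 ]
along 0.11743474343000877 across -2.5132944205019034e-05
side near corners [[0.5657 0.1719 0.044 ]
 [0.5619 0.1387 0.044 ]]
pre (array([-1.1997, -0.3639,  6.0698]), array([ 0.0753, -0.4426,  0.0058]))
start push (array([-2.3798, -0.1256, 10.1613]), array([ 0.0753, -0.4426,  0.0058]))
```

Rest placed: 117 mm along the edge, 0 mm across. Now the push: close the fingers, then enter between bottle and jar.

Emit:
jog_arm(motion=[{"x": 0, "y": 0, "z": 0, "ax": 0, "ay": 0, "az": 0}, {"x": 0, "y": 0, "z": 0, "ax": 0, "ay": 0, "az": 0}, {"x": -0.4, "y": -0.1, "z": 2, "ax": 0, "ay": -0.4, "az": 0}, {"x": -0.4, "y": -0.1, "z": 2, "ax": 0, "ay": 0, "az": 0}, {"x": -0.4, "y": -0.1, "z": 2, "ax": 0, "ay": 0, "az": 0}], claw=-1)

```text
time_s: 27.8
tool_pos: [0.5757, 0.0024, 0.1257]
tool_rot: [180.0, 35.0, 177.7]
force: [-0.4, -0.4, 0.1]
grip_width: 0.0012
grasp_force: 0.0
```

```bash
python3 - <<'E'
from h import *
p,r=cur();o=env.get_obs();print(p,o["tool_rot"],o["qpos"],o["grip_width"])
print("start push",rel([.608,.0,.086],pose(35)))
E
```

```text
[0.5757 0.0024 0.1257] [179.9769  35.0047 177.7461] [  4.4766  -7.4159  -9.7479 131.1867   8.7448  21.6187  75.0369] 0.0011544350981205918
start push (array([-0.3689, -0.1167,  5.109 ]), array([0.1643, 0.0047, 0.2016]))
```

Emit:
jog_arm(motion=[{"x": -0.1, "y": -0.1, "z": 1.2, "ax": 0, "ay": 0, "az": 0}, {"x": -0.1, "y": 0, "z": 1.3, "ax": 0, "ay": 0, "az": 0}, {"x": -0.1, "y": 0, "z": 1.3, "ax": 0, "ay": 0, "az": 0}, {"x": -0.1, "y": 0, "z": 1.3, "ax": 0, "ay": 0, "az": 0}, {"x": 0, "y": 0, "z": 0, "ax": 0, "ay": 0, "az": 0}])

```text
time_s: 28.3
tool_pos: [0.6072, -0.0, 0.0847]
tool_rot: [180.0, 34.8, 177.7]
force: [-0.1, -0.3, 0.2]
grip_width: 0.0005
grasp_force: 0.0
```

```bash
python3 - <<'E'
from h import *
p,r=cur();o=env.get_obs();print(p,o["tool_rot"],o["qpos"],o["force"])
print(rel([.608,.0,.086],pose(35)))
E
```

```text
[ 0.6072 -0.      0.0847] [179.9597  34.8083 177.7141] [  5.5958   0.7341 -10.6073 129.2871  15.5671  15.948   69.0803] [-0.1454 -0.2839  0.1648]
(array([-0.141 ,  0.0067, -0.0589]), array([ 0.1628, -0.1917,  0.1755]))
```

Emit:
jog_arm(motion=[{"x": 0, "y": 0.8, "z": 0, "ax": 0, "ay": 0, "az": 0}, {"x": 0, "y": 0.6, "z": 0, "ax": 0, "ay": 0, "az": 0}, {"x": 0, "y": 0.6, "z": 0, "ax": 0, "ay": 0, "az": 0}, {"x": 0, "y": 0.6, "z": 0, "ax": 0, "ay": 0, "az": 0}, {"x": 0, "y": 0.6, "z": 0, "ax": 0, "ay": 0, "az": 0}])

```text
time_s: 28.8
tool_pos: [0.6087, 0.0318, 0.087]
tool_rot: [180.0, 35.0, 177.7]
force: [0.1, -0.1, -0.3]
grip_width: 0.0005
grasp_force: 0.1
```

Emit:
jog_arm(motion=[{"x": 0, "y": 0.6, "z": 0, "ax": 0, "ay": 0, "az": 0}, {"x": 0, "y": 0.6, "z": 0, "ax": 0, "ay": 0, "az": 0}, {"x": 0, "y": 0.6, "z": 0, "ax": 0, "ay": 0, "az": 0}, {"x": 0, "y": 0.6, "z": 0, "ax": 0, "ay": 0, "az": 0}, {"x": 0, "y": 0.6, "z": 0, "ax": 0, "ay": 0, "az": 0}])

```text
time_s: 29.3
tool_pos: [0.6098, 0.0618, 0.087]
tool_rot: [180.0, 35.0, 177.7]
force: [1.0, -0.2, 0.2]
grip_width: 0.0004
grasp_force: 0.0
```

```bash
python3 - <<'E'
from h import *
p,r=cur();o=env.get_obs();print(p,o["tool_rot"],o["qpos"],o["force"])
tp=env.read_camera("top")[...,::-1];cv2.imwrite("pics/t7.png",tp);im=env.read_camera("side")[...,::-1];cv2.imwrite("pics/s7.png",im)
# dark-red bottle pixels, side view
m=cv2.inRange(cv2.cvtColor(im,cv2.COLOR_BGR2HSV),(0,110,25),(9,255,130));m[:,:300]=0;m[:170]=0;m[260:]=0;m[:,375:]=0
ys,xs=np.nonzero(m);print(len(xs),xs.mean(),ys.mean(),np.percentile(xs,[2,98]),np.percentile(ys,[2,98]))
if len(xs)>20: print(cv2.fitLine(np.c_[xs,ys].astype(np.float32),cv2.DIST_L2,0,.01,.01).ravel())
E
```

```text
[0.6098 0.0618 0.087 ] [179.9714  34.9936 177.6803] [  0.1528   1.6401 -13.9644 128.1619  30.7382  18.7697  47.5188] [ 1.0003 -0.1502  0.1703]
186 332.36559139784947 216.44086021505376 [319. 346.] [196.7 233.3]
[  0.5294   0.8484 332.3656 216.4409]
```

Emit:
jog_arm(motion=[{"x": 0, "y": 0.5, "z": 0, "ax": 0, "ay": 0, "az": 0}, {"x": 0, "y": 0.5, "z": 0, "ax": 0, "ay": 0, "az": 0}, {"x": 0, "y": 0.5, "z": 0, "ax": 0, "ay": 0, "az": 0}, {"x": 0, "y": 0, "z": 0, "ax": 0, "ay": 0, "az": 0}, {"x": 0, "y": 0, "z": 0, "ax": 0, "ay": 0, "az": 0}])

```text
time_s: 29.9
tool_pos: [0.6104, 0.0759, 0.0861]
tool_rot: [180.0, 34.9, 177.6]
force: [0.1, -0.2, 0.3]
grip_width: 0.0006
grasp_force: 0.0
```

```bash
python3 - <<'E'
from h import *
p,r=cur();o=env.get_obs();print(p,o["force"])
tp=env.read_camera("top")[...,::-1];cv2.imwrite("pics/t8.png",tp);im=env.read_camera("side")[...,::-1];cv2.imwrite("pics/s8.png",im)
m=cv2.inRange(cv2.cvtColor(im,cv2.COLOR_BGR2HSV),(0,110,25),(9,255,130));m[:,:300]=0;m[:170]=0;m[260:]=0;m[:,375:]=0
ys,xs=np.nonzero(m);print(len(xs),xs.mean(),ys.mean(),np.percentile(xs,[2,98]),np.percentile(ys,[2,98]))
print(cv2.fitLine(np.c_[xs,ys].astype(np.float32),cv2.DIST_L2,0,.01,.01).ravel())
f=np.array([.597,.054,.017])
for th in(35,79):
    s=np.radians(th);b=np.array([.597,.054,0]);R1=R.from_rotvec([-s,0,0]);a=R1.apply([0,-.017,0]);P=[b+a+R1.apply([0,0,h]) for h in(0,.07,.117)]
    print(th,[proj("side",x) for x in P])
E
```

```text
[0.6104 0.0759 0.0861] [ 0.1261 -0.1537  0.3038]
295 328.4542372881356 214.1762711864407 [313. 344.] [195. 232.]
[  0.6268   0.7792 328.4542 214.1763]
35 [(np.float64(341.44908357949794), np.float64(235.98586670181186)), (np.float64(330.31328770192334), np.float64(202.1657936771124)), (np.float64(322.73729481766554), np.float64(179.15705362861843))]
79 [(np.float64(338.35608677864207), np.float64(230.447566279499)), (np.float64(318.7434525318269), np.float64(208.53745554953167)), (np.float64(306.38926854119336), np.float64(194.73606937127627))]
```

Extents match the bottle lying at about 79°. Retreating to check.

Emit:
jog_arm(motion=[{"x": 0, "y": 0, "z": -2, "ax": 0, "ay": 0, "az": 0}, {"x": 0, "y": 0, "z": -3, "ax": 0, "ay": 0, "az": 0}, {"x": 0, "y": -2, "z": -3, "ax": 0, "ay": 0, "az": 0}, {"x": 0, "y": -4, "z": -1.5, "ax": 0, "ay": 0, "az": 0}, {"x": 0, "y": -4, "z": 0, "ax": 0, "ay": 0, "az": 0}])

```text
time_s: 30.5
tool_pos: [0.5525, -0.0226, 0.1673]
tool_rot: [180.0, 35.3, 177.7]
force: [0.7, -0.9, 0.3]
grip_width: 0.0003
grasp_force: 0.0
```

Emit:
jog_arm(motion=[{"x": 0, "y": -4.5, "z": 0, "ax": 0, "ay": 0, "az": 0}, {"x": 0, "y": -4.5, "z": 0, "ax": 0, "ay": 0, "az": 0}, {"x": 0, "y": -4.5, "z": 0, "ax": 0, "ay": 0, "az": 0}, {"x": 0, "y": 0, "z": 0, "ax": 0, "ay": 0, "az": 0}, {"x": 0, "y": 0, "z": 0, "ax": 0, "ay": 0, "az": 0}])

```text
time_s: 31.0
tool_pos: [0.5459, -0.1583, 0.1639]
tool_rot: [179.9, 34.9, 177.4]
force: [-0.2, 0.5, -0.4]
grip_width: 0.0004
grasp_force: 0.0
```

```bash
python3 - <<'E'
from h import *
p,r=cur();o=env.get_obs();print(p,o["force"])
tp=env.read_camera("top")[...,::-1];cv2.imwrite("pics/t9.png",tp);im=env.read_camera("side")[...,::-1];cv2.imwrite("pics/s9.png",im)
for n,I,(x0,y0,x1,y1) in(("side",im,(295,170,375,260)),("top",tp,(220,158,320,205))):
    m=cv2.inRange(cv2.cvtColor(I,cv2.COLOR_BGR2HSV)[y0:y1,x0:x1],(0,90,25),(9,255,140));m|=cv2.inRange(cv2.cvtColor(I,cv2.COLOR_BGR2HSV)[y0:y1,x0:x1],(172,90,25),(180,255,140))
    k,l,s,c=cv2.connectedComponentsWithStats(m);i=1+np.argmax(s[1:,4]);ys,xs=np.nonzero(l==i);xs=xs+x0;ys=ys+y0
    (cx,cy),wh,a=cv2.minAreaRect(np.c_[xs,ys].astype(np.float32));vx,vy,mx,my=cv2.fitLine(np.c_[xs,ys].astype(np.float32),cv2.DIST_L2,0,.01,.01).ravel()
    print(n,len(xs),(cx,cy),wh,a,(vx,vy),xs.min(),xs.max(),ys.min(),ys.max())
    if n=="top":
        for x in(xs.min(),xs.max()): print("axis pt",plane("top",x,my+vy/vx*(x-mx),.025))
    print("diff0 jar/timer/dish",[np.abs(I[a:b,c:d].astype(int)-cv2.imread(f"pics/{n}0.png")[a:b,c:d]).mean().round(1) for a,b,c,d in ([(208,285,362,418),(235,285,280,320),(190,215,212,255)] if n=="side" else [(165,205,336,390),(235,260,296,335),(230,275,158,204)])])
s=np.radians(79)
for bx in(.597,):
    b=np.array([bx,.054,0]);R1=R.from_rotvec([-s,0,0]);a=R1.apply([0,-.017,0])
    print("pred",[proj("top",b+a+R1.apply([0,0,h])) for h in(0,.07,.095,.117)])
h=cv2.cvtColor(im,cv2.COLOR_BGR2HSV)
E
```

```text
[ 0.5459 -0.1583  0.1639] [-0.1602  0.5257 -0.3681]
side 163 (318.4599914550781, 200.7799835205078) (17.40000343322754, 15.800003051757812) 53.130104064941406 (np.float32(0.69611275), np.float32(0.71793246)) 312 330 194 212
diff0 jar/timer/dish [np.float64(19.9), np.float64(13.0), np.float64(21.2)]
top 236 (252.0, 184.5) (15.0, 24.0) 90.0 (np.float32(0.99706346), np.float32(0.076579794)) 240 264 177 192
axis pt [0.6079 0.1543 0.025 ]
axis pt [0.6036 0.1069 0.025 ]
diff0 jar/timer/dish [np.float64(11.1), np.float64(16.0), np.float64(13.0)]
pred [(np.float64(292.5690259204353), np.float64(188.65387554532822)), (np.float64(257.3637729130203), np.float64(187.655358996341)), (np.float64(244.52385314429833), np.float64(187.29118401444168)), (np.float64(233.10560161080906), np.float64(186.96733140317687))]
```

```bash
python3 - <<'E'
from h import *
a=cv2.imread("pics/t6.png").astype(int);b=cv2.imread("pics/t9.png").astype(int)
d=np.abs(a-b).max(2)>28
pts=[]
for c in range(226,304,4):
    r=np.nonzero(d[160:204,c])[0]+160
    print(c,(r.min(),r.max(),len(r)) if len(r) else None, b[[176,180,184,188,192],c].tolist())
def hs(n,f,box,lo,hi):
    x0,y0,x1,y1=box;m=cv2.inRange(cv2.cvtColor(cv2.imread(f),cv2.COLOR_BGR2HSV)[y0:y1,x0:x1],lo,hi);k,l,s,c=cv2.connectedComponentsWithStats(m);i=1+np.argmax(s[1:,4]);return (c[i]+[x0,y0]).round(1),s[i][2:]
for f in("top0","t6","t9"):
    print(f,"jar",hs("top",f"pics/{f}.png",(335,150,395,200),(50,80,40),(85,255,255)),"dish",hs("top",f"pics/{f}.png",(150,225,206,280),(0,120,60),(8,255,255)),"cup",hs("top",f"pics/{f}.png",(190,190,260,265),(12,120,60),(35,255,255)))
for f in("side0","s6","s9"):
    print(f,"timerface",hs("side",f"pics/{f}.png",(280,232,325,285),(0,0,110),(180,80,255)),"jar",hs("side",f"pics/{f}.png",(355,200,425,250),(50,80,30),(90,255,255)))
E
```

```text
226 None [[112, 132, 146], [121, 145, 159], [122, 145, 160], [120, 141, 155], [103, 123, 136]]
230 None [[34, 42, 47], [47, 51, 56], [64, 73, 82], [43, 48, 51], [71, 83, 88]]
234 (np.int64(178), np.int64(186), 9) [[37, 45, 47], [67, 88, 101], [70, 89, 98], [36, 48, 49], [72, 81, 87]]
238 (np.int64(180), np.int64(185), 6) [[34, 44, 45], [58, 71, 83], [56, 67, 83], [31, 38, 46], [70, 81, 87]]
242 (np.int64(184), np.int64(185), 2) [[35, 43, 45], [22, 35, 50], [10, 25, 61], [31, 39, 42], [68, 79, 83]]
246 (np.int64(182), np.int64(186), 3) [[42, 47, 49], [22, 35, 53], [2, 19, 58], [28, 34, 44], [64, 74, 80]]
250 (np.int64(179), np.int64(189), 11) [[54, 65, 71], [14, 23, 61], [2, 19, 61], [21, 31, 58], [54, 67, 72]]
254 (np.int64(177), np.int64(191), 15) [[45, 56, 73], [1, 11, 62], [14, 22, 64], [20, 28, 65], [45, 55, 71]]
258 (np.int64(177), np.int64(192), 16) [[44, 55, 70], [3, 12, 61], [17, 29, 69], [0, 24, 58], [27, 40, 62]]
262 (np.int64(177), np.int64(203), 17) [[47, 56, 72], [18, 24, 65], [24, 30, 71], [26, 33, 68], [41, 46, 67]]
266 None [[59, 72, 83], [78, 93, 104], [78, 94, 106],
[... 1247 characters left out ...]
32)) cup (array([216.7, 237.8]), array([ 36,  34, 943], dtype=int32))
t9 jar (array([364. , 177.9]), array([  47,   37, 1354], dtype=int32)) dish (array([179.5, 251.8]), array([  42,   41, 1282], dtype=int32)) cup (array([216.7, 237.8]), array([ 36,  34, 946], dtype=int32))
side0 timerface (array([303.4, 255.8]), array([  45,   53, 1606], dtype=int32)) jar (array([386.2, 225.5]), array([ 52,  31, 599], dtype=int32))
s6 timerface (array([302. , 250.1]), array([ 45,  53, 982], dtype=int32)) jar (array([389.7, 225.6]), array([  51,   32, 1045], dtype=int32))
s9 timerface (array([303.3, 256. ]), array([  45,   53, 1638], dtype=int32)) jar (array([378.5, 236.3]), array([ 4,  6, 16], dtype=int32))
```

```bash
python3 - <<'E'
from h import *
c=np.array([.6013,.1541]);yr=np.array([.0436,.999]);xr=np.array([.999,-.0436])
P={}
for k,u,v,z in(("capend",234,182,.030),("neck",244.5,182.5,.0347),("shoulder",256,184.5,.03),("foot",290,186.7,.02)):
    P[k]=plane("top",u,v,z)[:2];print(k,P[k],"along",(P[k]-c)@yr,"across",(P[k]-c)@xr)
d=P["capend"]-P["foot"];print("angle to edge",np.degrees(np.arctan2(d@xr,d@yr)))
for n,t in(("t6","before"),("t9","after")):
    im=cv2.imread(f"pics/{n}.png");g=cv2.cvtColor(im,cv2.COLOR_BGR2GRAY)
    print(t,"strip rows",[g[158:212:1,x].tolist() for x in(238,)])
s=cv2.imread("pics/s9.png");h=cv2.cvtColor(s,cv2.COLOR_BGR2HSV)
print(cv2.cvtColor(s,cv2.COLOR_BGR2GRAY)[184:206:2,296:326:2])
print([proj("side",[*P["neck"],z]) for z in(.0347,)],[proj("side",[*P["capend"],z]) for z in(.03,)])
E
```

```text
capend [0.609  0.1654] along 0.011573525938643204 across 0.007179459399055288
neck [0.6066 0.1441] along -0.009778324619082821 across 0.005737491532761526
shoulder [0.6034 0.1221] along -0.03183619078557633 across 0.0034767555513625283
foot [0.6003 0.0557] along -0.09834516689740691 across 0.0033035784935945217
angle to edge 2.0194895167575426
before strip rows [[89, 93, 96, 94, 93, 87, 84, 86, 94, 87, 82, 74, 54, 44, 43, 43, 42, 43, 41, 40, 36, 41, 39, 38, 36, 41, 47, 48, 48, 44, 38, 47, 40, 54, 74, 87, 91, 103, 137, 163, 174, 179, 179, 179, 176, 157, 117, 78, 73, 106, 148, 166, 168, 169]]
after strip rows [[90, 98, 99, 95, 94, 90, 84, 88, 88, 92, 86, 73, 55, 44, 41, 42, 39, 41, 43, 47, 60, 67, 73, 73, 75, 71, 71, 72, 65, 52, 40, 41, 41, 54, 82, 95, 94, 105, 138, 165, 177, 179, 180, 181, 175, 158, 118, 76, 72, 111, 150, 167, 170, 170]]
[[160 150  73  39  48  46  45  47  48  43  26  14  26  16   5]
 [159 160 146  79  41  47  45  46  42  43  37  16   9   5   2]
 [156 160 159 149  98  40  44  48  56  47  30  29  16   3   5]
 [159 156 158 155 151  93  55  65  78  66  34  30  25  13   4]
 [162 129 130 153 160 150  81  70  79  63  51  31  28  27  11]
 [169 150  92 102 145 149  99  70  52  36  38  33  27  28  25]
 [179 187 157  97  79 118 117  60  25  19  24  32  27  27  27]
 [171 189 184 163 108  77  55  39  34  20  23  18  21  22  26]
 [104 168 176 161 166 108  66  37  25  24  15  25  23  22  24]
 [ 56  90 157 163 141  93  56  28  30  21  21  17  26  23  21]
 [ 52  52  68  75  60  53  56  41  27  19  18  22  21  22  30]]
[(np.float64(315.9084705867566), np.float64(199.74642234776712))] [(np.float64(311.1990104227552), np.float64(196.71140555126811))]
```

Measured relative to the groove, the cap centre (row 182) coincides with the mid-line between the rest's two strips (row about 182). The bottle lies about 2° off the shelf edge, the rest has not moved, and the cup, jar, timer and dish are in place. Handing in.

```bash
python3 -c "
from cell import env
print(env.sign_off())"
```

```text
the job is handed in; nothing more can be done
None
```

The job is handed in (no verdict came back): by the last camera measurements, the bottle lies about 2° off the shelf edge with its neck in the groove of the neck rest, the cup stands upright on the open bench, and the jar, timer and dish have not moved.

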